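# Funnel in the jar, ball dish turned and held ready to pour

## Task

The cleaned bearing ball lying in the white pouring dish is to go back into the white storage jar: set the orange funnel into the jar's neck, stem down and fully home, and let go of it. Then lift the dish by its black handle, turn it a quarter turn so that its pouring lip points sideways across the mat towards the jar, and finish while holding it there, level and still, the lip over the middle of the funnel and the dish just above it without touching, with the ball still in the middle of the dish and not tipped in, so that I can look at it first. Carry the dish smoothly and level so that the ball never rolls up towards the wall, keep the jar standing where it is, and leave the tray and everything in it alone.

Things in the scene. Friction and masses are not known exactly. Their poses are not given: they have to be found in the camera images.
- mat: bamboo bench mat, 480 x 900 mm and 4 mm thick, lying on the bench; does not move. Its slats run along its y axis (across the robot's front), its x points away from the robot. Origin under it on the bench top; all objects stand on its top, 4 mm above the bench. Its yaw differs from run to run by up to 0.12 rad.
- jar: white plastic storage jar with a round body 92 mm across and a short neck, blue collar under the neck, 120 mm tall, part filled with steel balls, about 0.45 kg, loose. It stands on one side of the dish (left or right), the funnel on the other. Origin at the centre of its underside, z up.
- jar_mouth (a point): centre of the jar's open mouth, at the top edge of the neck, 120 mm above the jar's underside. Neck 67 mm outside, about 60 mm inside.
- funnel: orange wide-stem funnel, 72 mm tall, 70 g, loose, standing on its tapered stem (44 mm across at the end, 51 mm at 36 mm up); the cone above opens to a rim 110 mm across. Origin at the centre of the stem's lower end, z up; a flat tab juts from the rim along -x. Home in the jar the cone rests on the neck's edge, the stem's end about 41 mm below jar_mouth and the rim about 31 mm above it.
- funnel_mouth (a point): centre of the funnel's open mouth, level with the rim's top, 72 mm above the stem's end.
- funnel_tab (a point): point to grip on the funnel's tab, in the middle of its thickness, 80 mm from the funnel's axis and 67.5 mm above the stem's end. The tab is 20 mm wide (along the funnel's y), 7 mm thick (flat, level) and reaches from 55 to 99 mm from the axis. Its direction lies within about 0.6 rad of straight towards the robot.
- dish: white enamel pouring dish with a dark blue rim, 120 mm across, 27 mm tall, smooth bowl-shaped floor (radius of curvature 200 mm), about 150 g, loose, on a flat foot 84 mm across. Origin at the centre of its underside, z up. Pouring lip at +x, straight level black handle along -x. At the start the lip points away from the robot, along the mat's x within 0.1 rad.
- dish_grip (a point): point to grip on the dish's black handle, on its centre line, 100 mm from the dish's axis, 30 mm above the dish's underside. The handle is a bar 18 mm wide (along the dish's y) and 15 mm thick (along z), from 68 to 168 mm from the axis.
- dish_lip (a point): tip of the pouring lip, 70 mm from the dish's axis along its +x, 23 mm above the dish's underside.
- dish_middle (a point): where the ball's centre is when the ball rests in the middle of the dish: on the dish's axis, 15 mm above its underside.
- ball_center (a point): centre of the loose steel ball, 22 mm across, 44 g, that lies in the dish near its middle. It rolls freely.
- tray: blue square ceramic tray, 200 mm square, 24 mm tall, on the right-hand end of the mat; does not move. A yellow clamp sits on its far rim. Origin at the centre of its underside.
- wrench: silver socket wrench (ratchet handle) about 171 mm long lying in the tray, loose. Not to be touched.
- tumbler: clear glass tumbler standing upside down in the tray, 71 mm across, 104 mm tall, loose. Origin at the centre of its underside. Not to be touched.
- socket0: largest chrome socket, 27 mm across, 32 mm tall, standing in the tray, loose. Not to be touched.
- socket1: middle chrome socket, 23 mm across, 28 mm tall, standing in the tray, loose. Not to be touched.
- socket2: smallest chrome socket, 20 mm across, 26 mm tall, standing in the tray, loose. Not to be touched.

How it is judged:
By the outcome, as a careful person would: the job done as asked, in the order asked, and still so for the second after the job is handed in, while the arm keeps its last pose, push and grip.
It also fails if it takes over 59 s, if anything falls off the work surface, if the arm or the gripper's body presses on something with over 40 N, if the wrist force passes 120 N, or if a joint passes its speed limit or range.

## Robot

A 6-joint arm with a two-finger parallel gripper is mounted at the origin on the work surface. World frame = base frame: x ahead of the robot, y to its left, z up, the work surface at z = 0. Lengths are in mm, angles in rad, forces in N, time in s.
With the tool pointing down it reaches from about 350 to 975 mm from the base axis. Payload 7.1 kg.
Tool frame: the origin (TCP) lies at the very end of the fingers, on their centre line; the grasp point (between the pads) lies 19 mm behind it; z points along the fingers, y is the direction in which the jaws open and shut (so a half turn about z gives the same grasp; the last joint's range is limited). The gripper opens to 88 mm and grips with 3 to 60 N. Pads are 20 mm wide; open, the fingers measure 115 mm over their backs; the gripper's body (75 mm by 178 mm) begins 61 mm behind the grasp point.
Start: joints at [-1.18, 0.423, 1.63, -0, 1.089, -0.019], TCP at [249.031, -573.226, 194.475] pointing down, gripper open.
Joint ranges: [-3, 3], [-0.9, 2.11], [0.09, 2.58], [-1.31, 4.45], [0.11, 2.69], [-2.54, 2.54]. Speed limits (rad/s): [2.39, 2.39, 3.01, 3.14, 3.14, 3.14].

## Interface

Orientations are given as a rotation vector (axis times angle).
In Python, from workcell import monitor, vision, order, find_in, regions_of, place_of gives the robot as it stands. The module is installed in compiled form; this text tells all that it offers.
- The arm moves only by the tool carry_out, never from a script. Its argument "targets" is a list of rows, each a list of 3 entries, a list of its own where there are three numbers: the turn, a rotation vector about the world's x, y, z in degrees, then the shift along the world's x, y, z in mm, then the finger opening in mm, from 0 to 87.8. In form: [[[rx, ry, rz], [x, y, z], hand], ...]. A call has 1 to 10 rows; each row is the pose to reach, as a shift and turn from the pose commanded when the call began; what a row does not reach only later rows make up. A row lasts 1/12 s, in which the tool goes at most 41.7 mm and 7.16 degrees, less where a joint would pass 70% of its speed; a pose out of reach is approached as far as the arm can. A call with a gripper value outside its range is refused whole. The fingers move at their own pace and stop on an object; the grip force is fixed at half the most. Time passes only in rows, so rows that repeat a pose let the fingers close. It gives the time, the measured TCP pose, the force and the opening at its end, in the units of the state.
- monitor.get_obs(): the state, without advancing time (a new reading comes with each control period).
- vision.get_image(name): name is "scene" or "top" or "wrist"; returns the picture (480x640x3 uint8, red, green, blue); there is no depth.
- vision.camera_model(name): a dict with "K" (3x3 intrinsics, pixels), "rvec" (rotation vector, rad) and "tvec" (3), from world to camera coordinates, as OpenCV has them. Camera axes: x right, y down, z forward; pixel columns grow to the right and rows downward; lengths in mm; the calibration is good to about 2 mm. A picture is of the moment at which its call begins: read the wrist's pose just before it. camera_model takes no time and is no camera call; for the wrist camera it gives the pose at the moment of the call.
- order.close_job(): hands the job in, once; it reports no verdict.
Trained networks look in the newest picture that a camera, given by its name, has taken for a name from the list of things; names that differ only in an ending like _2 or _b are one class to them, and where a whole thing is asked for, a point or a joint stands for the part that bears it (a point fixed in the world has none). Each returns a list of dicts, best first, with "confidence" (0 to 1); they miss things now and then, are a little off and sometimes report something else, mostly with a low value. They report only what shows in the picture. A call takes as long as a camera call.
- find_in(query, camera): "point" ([x, y, z] in mm, in the coordinates of the camera as it stood for that picture, good to about 4 mm: the middle of the surface that is visible of it).
- regions_of(query, camera): "mask" (480x640 bool, what is visible of it).
- place_of(query, camera): "point" ([x, y, z] in mm, in the coordinates of the camera as it stood for that picture, good to about 4 mm: a listed point, or the origin of a listed thing).
The state is a dict: "t": time; "qpos": joint angles; "qvel": joint speeds; "joint_torque": joint torques, N m; "ee_pos": TCP position; "orientation": TCP orientation; "ft_force": force on the tool from outside, world axes, zero at the start; "moment": the same for the moment, N m; "width": finger opening in mm.
Only numpy, scipy, OpenCV 4.12 (cv2) and the standard library are available. Lean on these libraries where they do the work, as an engineer would, in place of code of your own. Each camera call takes 0.05 s, during which the arm holds its last target.

## Working session

There is one attempt and no reset: what is moved stays moved. The work goes in short steps, Python scripts to look and compute and a tool call to move; the robot and the scene stay as the last step left them, time stands still between calls to the robot, and variables do not carry over. Pictures are saved under pics/ and viewed, and the job is handed in when it is done.

Besides the shell and the picture viewer there is one more tool, called by a JSON object that holds its "fn" and its "kwargs". carry_out: Moves the arm, as the interface text tells. Its arguments: {"type":"object","properties":{"targets":{"type":"array","items":{"type":"array"}}},"required":["targets"]}

```bash
mkdir -p pics; ls; cat > h.py <<'E'
import numpy as np, cv2
from workcell import monitor, vision, order, find_in, regions_of, place_of
def save(name, f):
    im=vision.get_image(name); cv2.imwrite('pics/'+f, im[:,:,::-1]); return im
def w(p,c,cm=None):
    cm=cm or vision.camera_model(c); R=cv2.Rodrigues(np.array(cm['rvec'],float))[0]
    return R.T@(np.array(p,float)-np.array(cm['tvec'],float).ravel())
def proj(P,c):
    cm=vision.camera_model(c)
    return cv2.projectPoints(np.array(P,float).reshape(-1,3),np.array(cm['rvec'],float),np.array(cm['tvec'],float),np.array(cm['K'],float),None)[0].reshape(-1,2)
def ray(px,c,z):
    cm=vision.camera_model(c); R=cv2.Rodrigues(np.array(cm['rvec'],float))[0]; C=-R.T@np.array(cm['tvec'],float).ravel()
    d=R.T@np.linalg.inv(np.array(cm['K']))@np.array([px[0],px[1],1.]); return C+d*(z-C[2])/d[2]
def st():
    o=monitor.get_obs()
    for k in('t','qpos','ee_pos','orientation','ft_force','width'): print(k,np.round(o[k],3))
    return o
E
python3 - <<'E'
from h import *
st()
for c in('scene','top'):
    save(c,c+'0.png')
    for q in('jar_mouth','funnel_mouth','funnel_tab','funnel','dish_grip','dish_lip','dish','ball_center','jar','tray','tumbler','mat'):
        r=place_of(q,c)
        print(c,q,[(np.round(w(x['point'],c)).tolist(),round(x['confidence'],2)) for x in r[:2]])
print(vision.camera_model('wrist'))
st()
E
```

```text
pics
t 0.0
qpos [-1.18   0.424  1.631 -0.     1.089 -0.019]
ee_pos [ 248.809 -572.702  193.715]
orientation [-3.074 -0.639  0.   ]
ft_force [-0.733 -0.543 -0.499]
width 87.817
scene jar_mouth [([550.0, 267.0, 126.0], 0.81), ([536.0, -393.0, 10.0], 0.47)]
scene funnel_mouth [([575.0, -184.0, 77.0], 0.65)]
scene funnel_tab [([495.0, -168.0, 70.0], 0.87), ([596.0, 32.0, 17.0], 0.72)]
scene funnel [([579.0, -182.0, 5.0], 0.97)]
scene dish_grip [([496.0, 34.0, 30.0], 0.67), ([577.0, -181.0, 78.0], 0.3)]
scene dish_lip [([665.0, 33.0, 29.0], 0.82)]
scene dish [([594.0, 36.0, 6.0], 0.86), ([551.0, 264.0, 5.0], 0.69)]
scene ball_center [([591.0, 34.0, 15.0], 0.43), ([666.0, 33.0, 28.0], 0.38)]
scene jar [([553.0, 267.0, 2.0], 0.77)]
scene tray [([502.0, -357.0, 6.0], 0.85)]
scene tumbler [([535.0, -394.0, 16.0], 0.81)]
scene mat []
top jar_mouth [([548.0, 264.0, 126.0], 0.7)]
top funnel_mouth [([575.0, -179.0, 74.0], 0.83), ([579.0, -182.0, 6.0], 0.17)]
top funnel_tab [([496.0, -166.0, 66.0], 0.67)]
top funnel [([579.0, -183.0, 7.0], 0.64), ([599.0, 32.0, 20.0], 0.17)]
top dish_grip [([495.0, 33.0, 33.0], 0.76)]
top dish_lip []
top dish [([597.0, 38.0, 7.0], 0.9)]
top ball_center [([598.0, 33.0, 20.0], 0.4)]
top jar [([552.0, 263.0, -2.0], 0.68)]
top tray [([503.0, -366.0, -1.0], 0.9), ([582.0, -182.0, 6.0], 0.18)]
top tumbler [([498.0, 33.0, 32.0], 0.6)]
top mat []
{'K': array([[394.69595543,   0.        , 317.79433056],
       [  0.        , 394.69595543, 230.6718166 ],
       [  0.        ,   0.        ,   1.        ]]), 'rvec': array([-2.43356258,  1.59466463,  0.21553536]), 'tvec': array([-623.94210628,  -32.07027314,  391.21943055])}
t 1.3
qpos [-1.18   0.423  1.63   0.     1.089 -0.019]
ee_pos [ 249.029 -573.208  194.467]
orientation [-3.076 -0.639  0.   ]
ft_force [-0.541 -0.365 -0.293]
width 88.001
```

View pics/scene0.png

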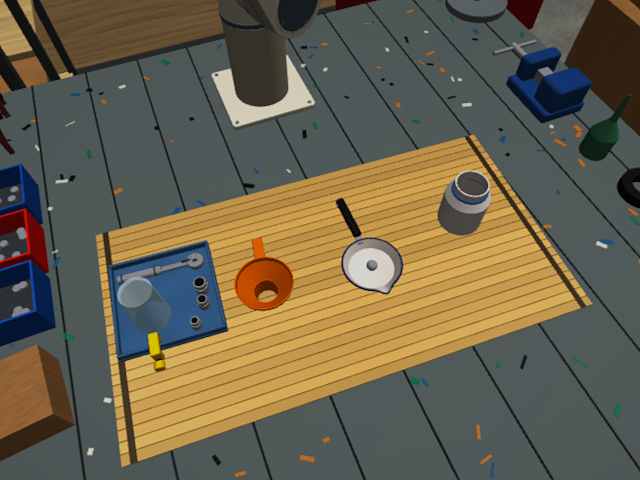

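View pics/top0.png

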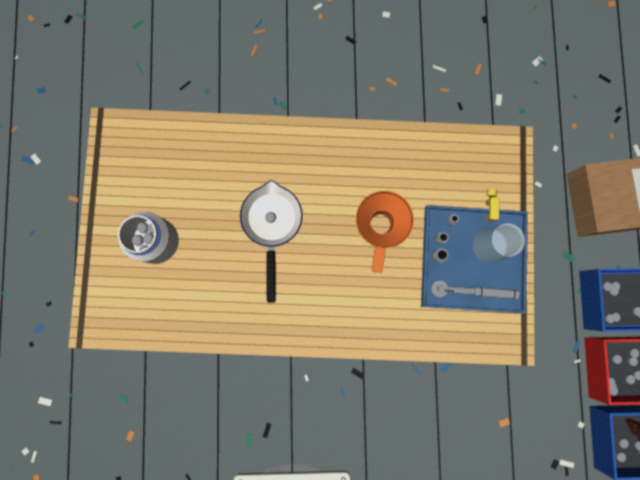

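The pictures agree with the network: tray right, funnel (about 385,220 in top), dish (271,215) with ball at the centre, and jar (143,238) at left. I'll hover over the funnel's tab first.

{"fn": "carry_out", "kwargs": {"targets": [[[0,0,-4],[12,20,0],87],[[0,0,-8],[32,53,0],87],[[0,0,-12],[53,87,0],87],[[0,0,-16],[74,121,0],87],[[0,0,-20],[95,155,0],87],[[0,0,-24],[116,189,0],87],[[0,0,-28],[136,223,0],87],[[0,0,-31],[157,257,0],87],[[0,0,-34],[177,291,0],87],[[0,0,-34],[197,325,0],87]]}}

```text
t: 2.13
ee_pos: [446.8, -246.5, 194.8]
orientation: [3.128, -0.293, 0.001]
ft_force: [-0.0, -0.8, 1.3]
width: 87.0
```

{"fn": "carry_out", "kwargs": {"targets": [[[0,0,0],[18,28,-10],60],[[0,0,0],[36,56,-25],50],[[0,0,0],[46,74,-40],50],[[0,0,0],[50,81,-50],50],[[0,0,0],[50,81,-50],50]]}}

```text
t: 2.55
ee_pos: [495.3, -165.5, 142.6]
orientation: [-3.128, 0.284, 0.005]
ft_force: [-0.7, 0.2, -0.1]
width: 57.0
```

```bash
python3 - <<'E'
from h import *
st()
for c in('wrist','top','scene'):
    save(c,c+'1.png')
    for q in('funnel_mouth','funnel_tab','funnel'):
        r=place_of(q,c)
        print(c,q,[(np.round(w(x['point'],c),1).tolist(),round(x['confidence'],2)) for x in r[:1]])
E
```

```text
t 2.55
qpos [-0.345  0.346  1.894  0.     0.905  1.407]
ee_pos [ 495.324 -165.48   142.588]
orientation [-3.128  0.284  0.005]
ft_force [-0.723  0.224 -0.064]
width 57.003
wrist funnel_mouth [([516.6, -291.3, 12.0], 0.23)]
wrist funnel_tab [([498.8, -166.5, 78.2], 0.81)]
wrist funnel []
top funnel_mouth []
top funnel_tab []
top funnel [([580.9, -183.7, 5.4], 0.95)]
scene funnel_mouth [([577.0, -181.0, 79.5], 0.96)]
scene funnel_tab [([494.8, -164.0, 68.3], 0.87)]
scene funnel [([579.5, -180.0, 4.1], 0.7)]
```

View pics/wrist1.png

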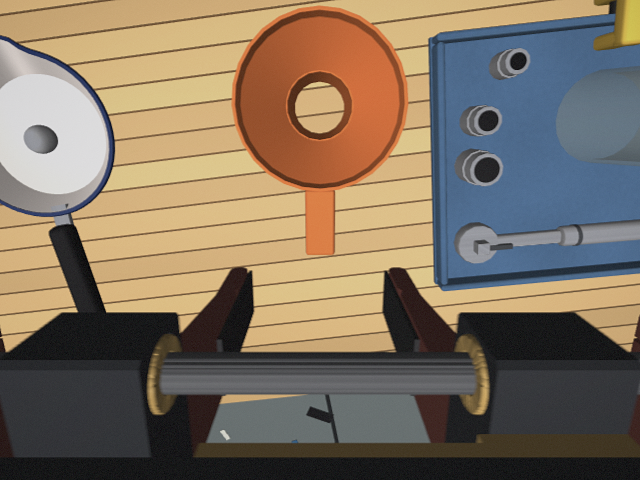

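```bash
python3 - <<'E'
from h import *
save('wrist','w1b.png')
r=regions_of('funnel_tab','wrist')
im=cv2.imread('pics/w1b.png')
hsv=cv2.cvtColor(im,cv2.COLOR_BGR2HSV)
print([ (x['confidence'],x['mask'].sum()) for x in r])
print(proj([[495.6,-167,75]],'wrist'))
# orientation from mean
print('tool yaw',np.degrees(2*np.arctan2(.284,-3.128)))
o=st(); print(proj([o['ee_pos'], o['ee_pos']-np.array([0,0,67])],'wrist'))
E
```

```text
[(0.61, np.int64(17567)), (0.56, np.int64(24674))]
[[319.31614192 232.5456036 ]]
tool yaw 349.62435463218617
t 3.25
qpos [-0.348  0.343  1.893 -0.     0.906  1.406]
ee_pos [ 496.014 -167.346  144.564]
orientation [ 3.128 -0.288  0.   ]
ft_force [-0.146 -0.441  0.72 ]
width 50.324
[[320.32617498 268.0480326 ]
 [319.72027009 232.89670754]]
```

The wrist picture shows the tab exactly along the image's vertical (columns 306–335, rows 190–254), midway between the fingers, so I can descend.

{"fn": "carry_out", "kwargs": {"targets": [[[0,0,0],[1,0,-15],50],[[0,0,0],[2,0,-40],50],[[0,0,0],[3,0,-65],50],[[0,0,0],[3,0,-83],50],[[0,0,0],[3,0,-92],50],[[0,0,0],[3,0,-92],50]]}}

```text
t: 3.75
ee_pos: [497.7, -166.7, 50.7]
orientation: [-3.127, 0.288, 0.006]
ft_force: [0.3, -0.9, -0.3]
width: 49.9
```

{"fn": "carry_out", "kwargs": {"targets": [[[0,0,0],[0,0,0],30],[[0,0,0],[0,0,0],15],[[0,0,0],[0,0,0],10],[[0,0,0],[0,0,0],10],[[0,0,0],[0,0,0],10],[[0,0,0],[0,0,0],10],[[0,0,0],[0,0,0],10],[[0,0,0],[0,0,0],10]]}}

```text
t: 4.42
ee_pos: [499.1, -167.3, 52.6]
orientation: [3.128, -0.288, 0.0]
ft_force: [-0.8, 0.5, -0.4]
width: 10.2
```

```bash
python3 - <<'E'
from h import *
st()
save('wrist','w2.png')
E
```

```text
t 4.417
qpos [-0.346  0.495  1.933 -0.     0.713  1.408]
ee_pos [ 499.112 -167.255   52.645]
orientation [ 3.128 -0.288  0.   ]
ft_force [-0.798  0.461 -0.372]
width 10.245
```

View pics/w2.png

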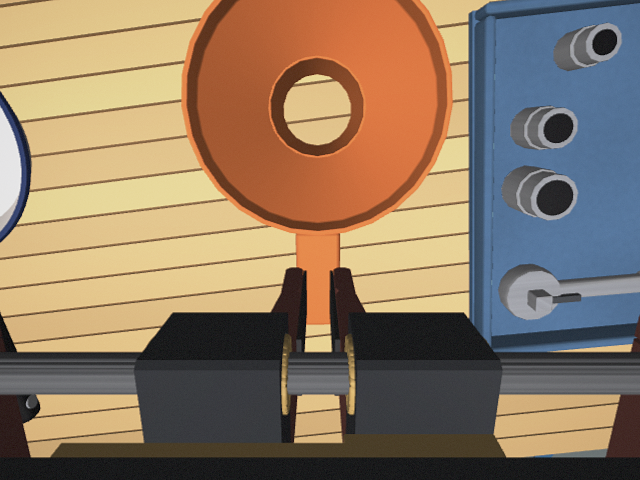

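```bash
python3 - <<'E'
from h import *
o=st()
t=np.array(o['ee_pos']); ax=np.array([np.cos(np.radians(169.6)),np.sin(np.radians(169.6)),0]); n=np.array([-ax[1],ax[0],0])
F=np.array([577.5,-181.5,4])
P=[t,t+[0,0,19]]+[F+ax*r+n*s+[0,0,67.5] for r in(55,80,99) for s in(-10,10)]
print(proj(P,'wrist').round())
for c in('scene',):
    im=save(c,'s3.png'); p=proj([t],c)[0].astype(int); print(p)
    cr=im[p[1]-60:p[1]+60,p[0]-60:p[0]+100]; cv2.imwrite('pics/s3c.png',cv2.resize(cr,None,fx=5,fy=5,interpolation=2)[:,:,::-1])
im=cv2.imread('pics/w2.png')[180:380,220:420]; cv2.imwrite('pics/w2c.png',cv2.resize(im,None,fx=3,fy=3,interpolation=2))
E
```

```text
t 4.467
qpos [-0.346  0.495  1.933 -0.     0.713  1.408]
ee_pos [ 499.068 -167.237   52.562]
orientation [ 3.128 -0.288  0.   ]
ft_force [-0.256  0.594 -0.056]
width 10.001
[[320. 268.]
 [321. 282.]
 [298. 232.]
 [342. 232.]
 [299. 283.]
 [342. 283.]
 [300. 320.]
 [341. 320.]]
[258 252]
```

View pics/w2c.png

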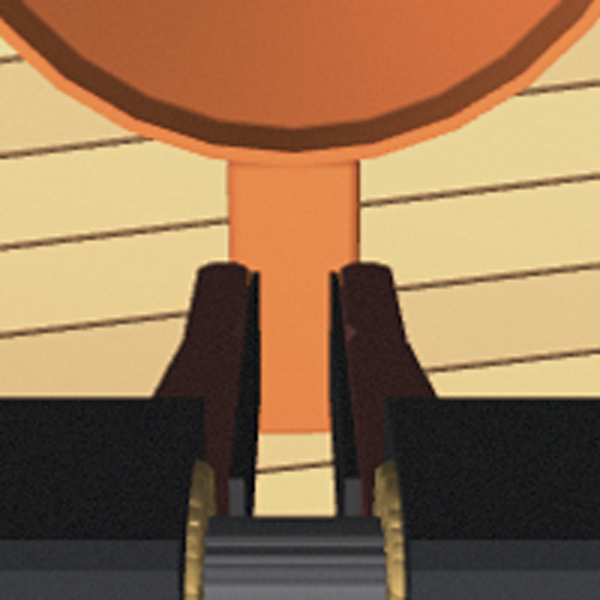

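View pics/s3c.png

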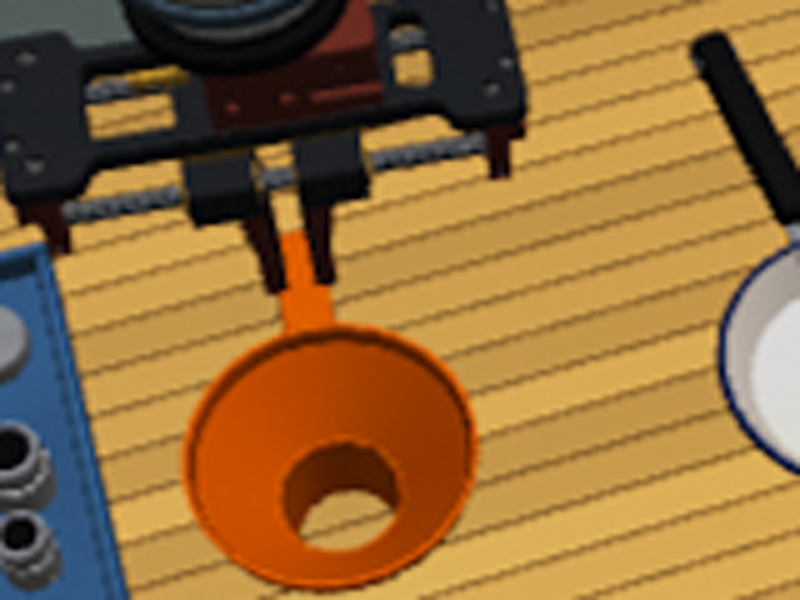

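```bash
python3 - <<'E'
from h import *
o=monitor.get_obs(); cm=vision.camera_model('wrist'); R=cv2.Rodrigues(cm['rvec'])[0]
print(R@o['ee_pos']+cm['tvec'], -R.T@cm['tvec'])
print(R)
F=np.array([577.5,-181.5,4]); print(proj([F+[0,0,72+z] for z in(-72,-10,0,10)],'wrist').round(), [394.7*110/ (R@(F+[0,0,z])+cm['tvec'])[2] for z in(62,72,82)])
save('top','t3.png'); save('scene','s4.png')
for c in('top','scene'):
  for q in('funnel_tab','funnel_mouth','funnel'):
    r=place_of(q,c); print(c,q,[(np.round(w(x['point'],c),1).tolist(),round(x['confidence'],2)) for x in r[:1]])
E
```

```text
[  1.30147133  19.30464263 203.54209943] [ 570.61226294 -179.13576912  243.61501154]
[[-1.81788954e-01 -9.83337568e-01 -6.69082770e-05]
 [-9.48130971e-01  1.75262289e-01  2.65199533e-01]
 [-2.60768937e-01  4.82737835e-02 -9.64193551e-01]]
[[320. 109.]
 [320. 105.]
 [320. 104.]
 [321. 102.]] [np.float64(256.38192646517444), np.float64(271.86076431466046), np.float64(289.32873748447366)]
top funnel_tab []
top funnel_mouth [([577.1, -319.8, 8.3], 0.28)]
top funnel []
scene funnel_tab [([494.7, -165.2, 70.8], 0.67)]
scene funnel_mouth [([576.6, -182.1, 79.5], 0.61)]
scene funnel [([578.9, -182.1, 4.4], 0.91)]
```

```bash
python3 - <<'E'
from h import *
o=monitor.get_obs(); t=np.array(o['ee_pos']); f=np.array([.983,-.182,0]); n=np.array([.182,.983,0])
for c in ('scene','wrist'):
  for fo in(0,5,10):
    print(c,fo,[proj([t+f*fo+[0,0,h]],c)[0].round(1).tolist() for h in(0,10,20,30,40)])
  print(c,'gap10 px',[round(float(np.linalg.norm(np.subtract(*proj([t+n*5+[0,0,h],t-n*5+[0,0,h]],c)))),1) for h in (0,20,40)])
im=cv2.imread('pics/s4.png')[200:280,200:320]; cv2.imwrite('pics/s4c.png',cv2.resize(im,None,fx=6,fy=6,interpolation=2))
im=cv2.imread('pics/t3.png')[180:290,320:440]; cv2.imwrite('pics/t3c.png',cv2.resize(im,None,fx=5,fy=5,interpolation=2))
E
```

```text
scene 0 [[258.2, 252.5], [257.7, 249.8], [257.1, 247.1], [256.5, 244.4], [255.8, 241.5]]
scene 5 [[258.6, 254.6], [258.0, 252.0], [257.4, 249.3], [256.8, 246.5], [256.2, 243.7]]
scene 10 [[258.9, 256.8], [258.4, 254.1], [257.8, 251.5], [257.2, 248.7], [256.5, 245.9]]
scene gap10 px [5.1, 5.2, 5.3]
wrist 0 [[320.3, 268.1], [320.5, 275.3], [320.6, 283.4], [320.7, 292.3], [320.9, 302.2]]
wrist 5 [[320.3, 258.9], [320.5, 265.8], [320.6, 273.3], [320.8, 281.8], [320.9, 291.2]]
wrist 10 [[320.4, 249.6], [320.5, 256.1], [320.6, 263.2], [320.8, 271.1], [321.0, 279.9]]
wrist gap10 px [19.4, 21.4, 23.9]
```

View pics/s4c.png

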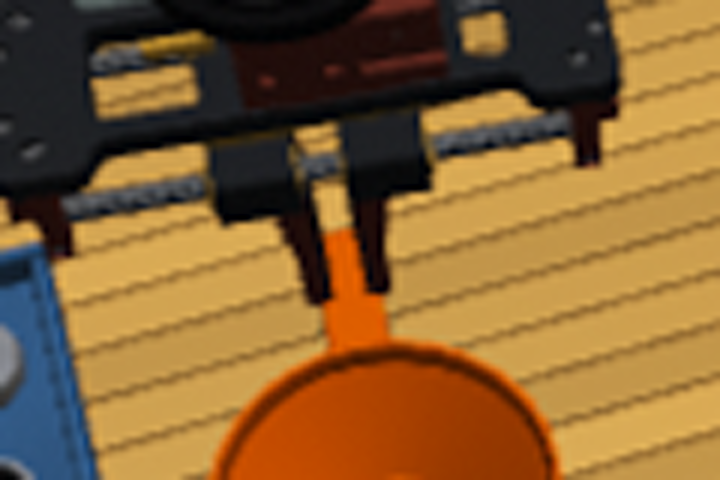

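View pics/t3c.png

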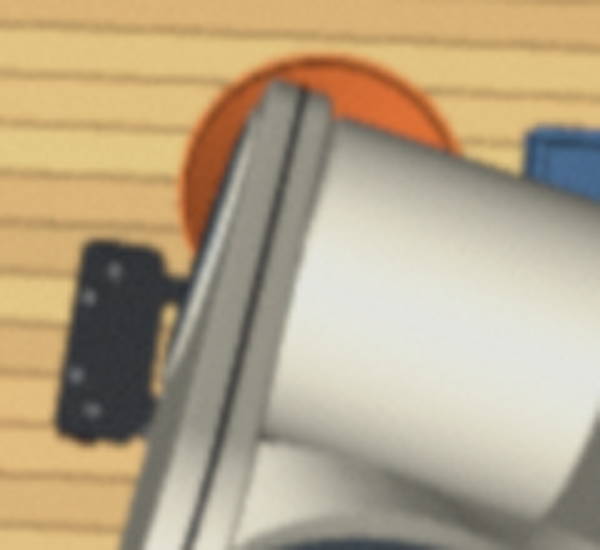

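Both views show the fingertips lying over the tab and the fingers closed to 10 mm without contact. They end roughly 25 mm higher than the reported TCP. I'll open, go lower and look again.

{"fn": "carry_out", "kwargs": {"targets": [[[0,0,0],[0,0,8],30],[[0,0,0],[0,0,8],50],[[0,0,0],[0,0,8],50],[[0,0,0],[0,0,8],50],[[0,0,0],[0,0,8],50],[[0,0,0],[0,0,8],50]]}}

```text
t: 5.42
ee_pos: [498.9, -167.2, 60.4]
orientation: [-3.128, 0.288, 0.0]
ft_force: [-0.2, -0.8, -0.4]
width: 46.8
```

```bash
python3 - <<'E'
from h import *
st(); save('wrist','w5.png')
E
```

```text
t 5.417
qpos [-0.346  0.482  1.931  0.     0.729  1.408]
ee_pos [ 498.94  -167.196   60.411]
orientation [-3.128  0.288  0.   ]
ft_force [-0.207 -0.779 -0.421]
width 46.762
```

View pics/w5.png

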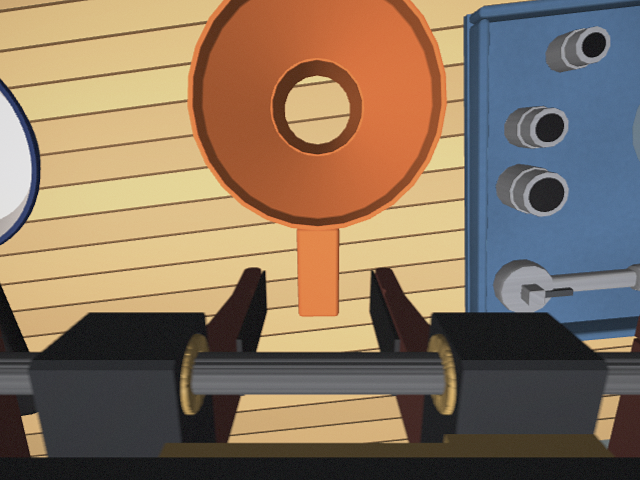

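{"fn": "carry_out", "kwargs": {"targets": [[[0,0,0],[0,0,-12],45],[[0,0,0],[0,0,-26],45],[[0,0,0],[0,0,-35],45],[[0,0,0],[0,0,-35],45],[[0,0,0],[0,0,-35],10],[[0,0,0],[0,0,-35],10],[[0,0,0],[0,0,-35],10],[[0,0,0],[0,0,-35],10],[[0,0,0],[0,0,-35],10],[[0,0,0],[0,0,-35],10]]}}

```text
t: 6.3
ee_pos: [499.3, -167.3, 25.9]
orientation: [3.128, -0.288, 0.001]
ft_force: [0.7, -0.9, -0.7]
width: 19.7
```

```bash
python3 - <<'E'
from h import *
st(); save('wrist','w6.png')
im=save('scene','s6.png')[200:280,200:320]; cv2.imwrite('pics/s6c.png',cv2.resize(im,None,fx=6,fy=6,interpolation=2)[:,:,::-1])
st()
E
```

```text
t 6.3
qpos [-0.346  0.543  1.94  -0.     0.658  1.408]
ee_pos [ 499.33  -167.341   25.881]
orientation [ 3.128e+00 -2.880e-01  1.000e-03]
ft_force [ 0.674 -0.871 -0.659]
width 19.736
t 6.4
qpos [-0.346  0.543  1.941 -0.     0.658  1.408]
ee_pos [ 499.219 -167.311   25.787]
orientation [ 3.128e+00 -2.880e-01  1.000e-03]
ft_force [-1.108 -0.118  1.644]
width 19.85
```

View pics/w6.png

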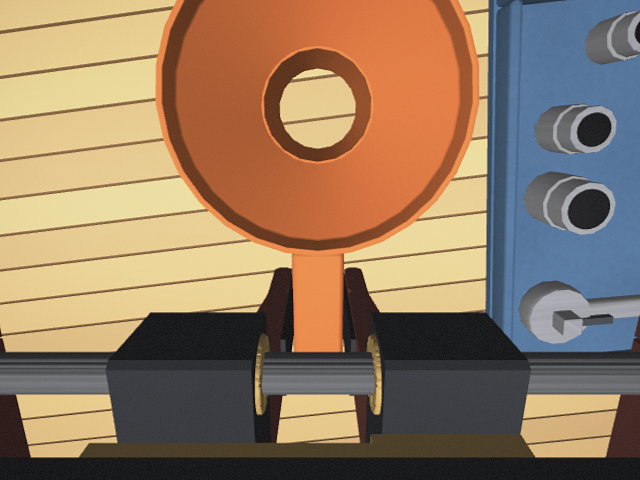

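View pics/s6c.png

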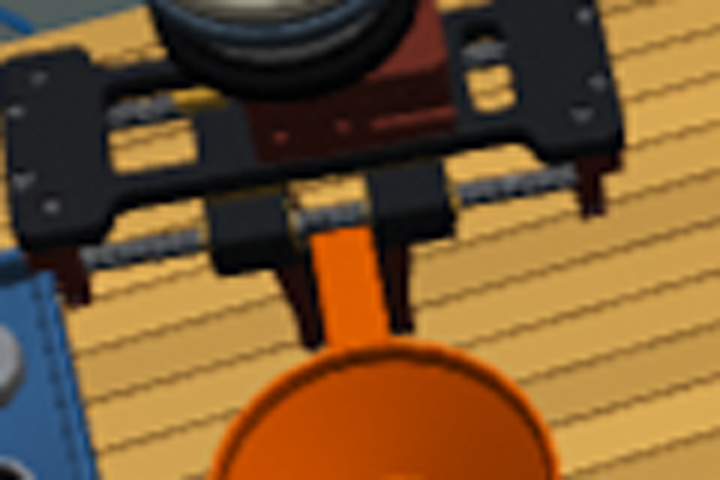

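Gripped (19.8 mm opening, the tab's width). Lifting.

{"fn": "carry_out", "kwargs": {"targets": [[[0,0,0],[0,0,6],10],[[0,0,0],[0,0,18],10],[[0,0,0],[0,0,36],10],[[0,0,0],[0,0,58],10],[[0,0,0],[0,0,82],10],[[0,0,0],[0,0,106],10],[[0,0,0],[0,0,126],10],[[0,0,0],[0,0,140],10],[[0,0,0],[0,0,146],10],[[0,0,0],[0,0,146],10]]}}

```text
t: 7.23
ee_pos: [500.0, -167.5, 173.6]
orientation: [3.127, -0.288, 0.005]
ft_force: [-0.3, 0.2, -0.5]
width: 19.6
```

```bash
python3 - <<'E'
from h import *
st(); save('wrist','w7.png');save('scene','s7.png')
for c in('scene',):
  for q in('funnel_tab','funnel_mouth','funnel'):
    r=place_of(q,c); print(c,q,[(np.round(w(x['point'],c),1).tolist(),round(x['confidence'],2)) for x in r[:1]])
E
```

```text
t 7.233
qpos [-0.346  0.306  1.865  0.     0.967  1.408]
ee_pos [ 499.961 -167.549  173.622]
orientation [ 3.127 -0.288  0.005]
ft_force [-0.259  0.171 -0.521]
width 19.627
scene funnel_tab [([494.3, -166.5, 216.7], 0.85)]
scene funnel_mouth [([575.5, -181.7, 226.6], 0.9)]
scene funnel [([578.4, -180.0, 148.9], 0.92)]
```

View pics/s7.png

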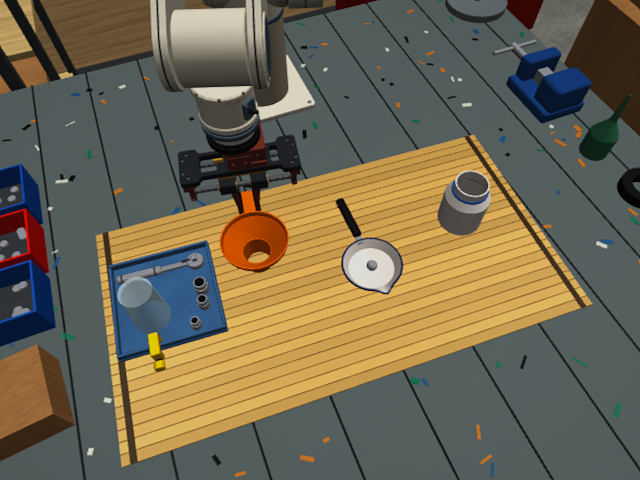

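View pics/w7.png

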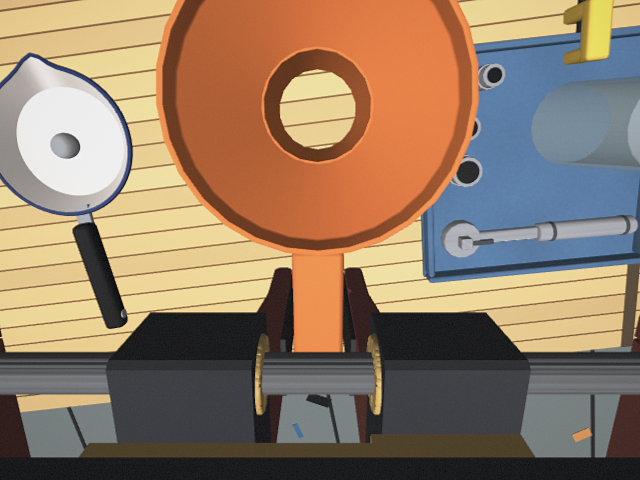

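The funnel hangs level and unchanged in the grip. Carrying it across, over the dish, to the jar.

{"fn": "carry_out", "kwargs": {"targets": [[[0,0,0],[-1,8,0],10],[[0,0,0],[-2,24,0],10],[[0,0,0],[-3,48,0],10],[[0,0,0],[-5,78,0],10],[[0,0,0],[-7,110,0],10],[[0,0,0],[-9,143,0],10],[[0,0,0],[-11,176,0],10],[[0,0,0],[-13,209,0],10],[[0,0,0],[-15,242,0],10],[[0,0,0],[-17,275,0],10]]}}

```text
t: 8.32
ee_pos: [481.0, 109.7, 170.9]
orientation: [3.128, -0.288, -0.002]
ft_force: [0.5, -0.2, -1.9]
width: 20.1
```

{"fn": "carry_out", "kwargs": {"targets": [[[0,0,0],[-2,33,0],10],[[0,0,0],[-4,66,0],10],[[0,0,0],[-6,98,0],10],[[0,0,0],[-8,126,0],10],[[0,0,0],[-9,148,0],10],[[0,0,0],[-10,163,0],10],[[0,0,0],[-10,170,0],10],[[0,0,0],[-10,172,0],10],[[0,0,0],[-10,172,0],10],[[0,0,0],[-10,172,0],10]]}}

```text
t: 9.15
ee_pos: [471.7, 279.0, 171.2]
orientation: [3.128, -0.289, -0.001]
ft_force: [0.5, 0.1, -0.5]
width: 19.7
```

```bash
python3 - <<'E'
from h import *
st(); save('wrist','w8.png');save('scene','s8.png');save('top','t8.png')
for c in('scene','top','wrist'):
  for q in('funnel_mouth','funnel','jar','jar_mouth'):
    r=place_of(q,c); print(c,q,[(np.round(w(x['point'],c),1).tolist(),round(x['confidence'],2)) for x in r[:1]])
im=cv2.imread('pics/s8.png')[120:280,380:580]; cv2.imwrite('pics/s8c.png',cv2.resize(im,None,fx=4,fy=3.75,interpolation=2))
E
```

```text
t 9.15
qpos [ 0.512  0.341  1.819 -0.     0.982  2.267]
ee_pos [471.746 278.99  171.162]
orientation [ 3.128e+00 -2.890e-01 -1.000e-03]
ft_force [ 0.527  0.093 -0.539]
width 19.66
scene funnel_mouth [([550.6, 266.3, 223.2], 0.84)]
scene funnel [([548.0, 267.9, 145.8], 0.79)]
scene jar [([552.6, 265.8, 3.3], 0.91)]
scene jar_mouth [([550.7, 264.4, 126.8], 0.58)]
top funnel_mouth [([545.7, 266.4, 222.7], 0.57)]
top funnel [([553.3, 263.3, 151.3], 0.87)]
top jar [([552.8, 261.4, -1.8], 0.92)]
top jar_mouth [([551.6, 262.8, 123.8], 0.67)]
wrist funnel_mouth [([500.4, 36.2, 36.9], 0.22)]
wrist funnel []
wrist jar [([550.6, 268.6, 3.0], 0.77)]
wrist jar_mouth [([551.1, 265.2, 123.3], 0.73)]
```

View pics/w8.png

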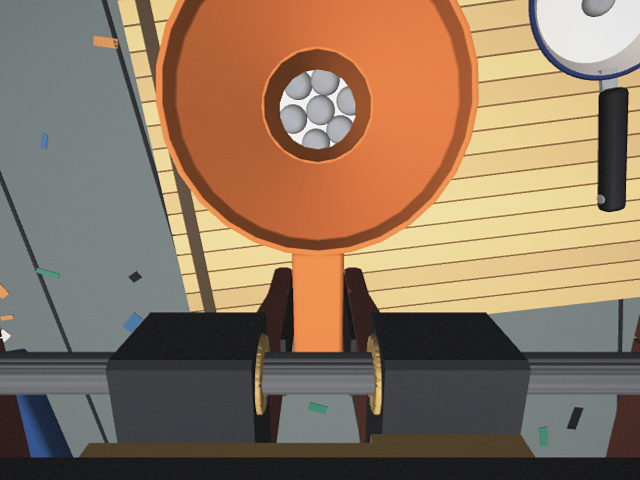

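View pics/s8c.png

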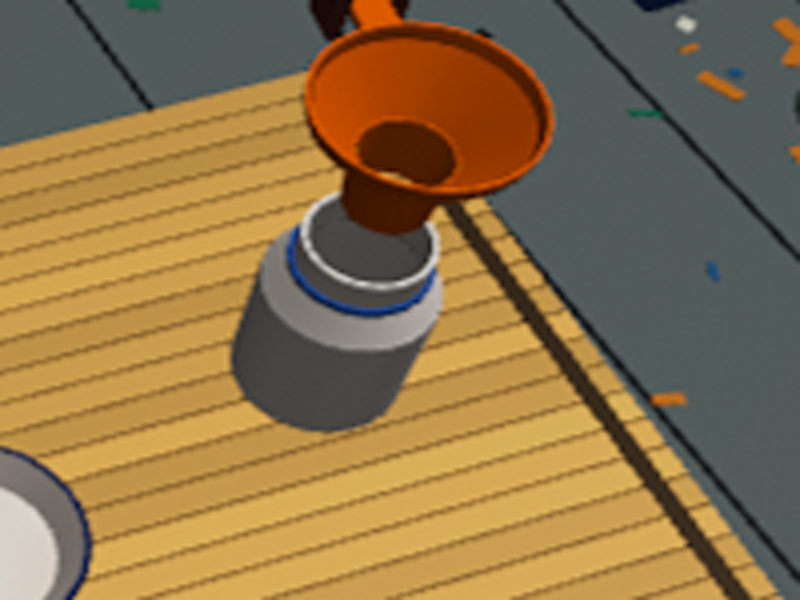

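Aligned within about 2 mm; the jar's balls show centred through the stem. Lowering.

{"fn": "carry_out", "kwargs": {"targets": [[[0,0,0],[1,-1,-6],10],[[0,0,0],[1,-1,-14],10],[[0,0,0],[1,-1,-24],10],[[0,0,0],[1,-1,-34],10],[[0,0,0],[1,-1,-43],10],[[0,0,0],[1,-1,-50],10],[[0,0,0],[1,-1,-56],10],[[0,0,0],[1,-1,-60],10],[[0,0,0],[1,-1,-62],10],[[0,0,0],[1,-1,-62],10]]}}

```text
t: 10.73
ee_pos: [472.9, 278.7, 109.0]
orientation: [3.128, -0.288, -0.001]
ft_force: [-0.3, 0.3, -0.9]
width: 19.6
```

{"fn": "carry_out", "kwargs": {"targets": [[[0,0,0],[0,0,-1],10],[[0,0,0],[0,0,-2],10],[[0,0,0],[0,0,-3],10],[[0,0,0],[0,0,-3],10]]}}

```text
t: 11.07
ee_pos: [473.4, 278.9, 106.8]
orientation: [-3.128, 0.288, -0.001]
ft_force: [1.1, -0.9, 0.9]
width: 19.8
```

```bash
python3 - <<'E'
from h import *
st(); save('wrist','w9.png');save('scene','s9.png');save('top','t9.png')
for c in('scene','top','wrist'):
  for q in('funnel_mouth','funnel','jar'):
    r=place_of(q,c); print(c,q,[(np.round(w(x['point'],c),1).tolist(),round(x['confidence'],2)) for x in r[:1]])
im=cv2.imread('pics/s9.png')[120:280,380:580]; cv2.imwrite('pics/s9c.png',cv2.resize(im,None,fx=4,fy=3.75,interpolation=2))
E
```

```text
t 11.067
qpos [ 0.511  0.433  1.86  -0.     0.847  2.265]
ee_pos [473.36  278.859 106.763]
orientation [-3.128e+00  2.880e-01 -1.000e-03]
ft_force [ 1.091 -0.902  0.935]
width 19.755
scene funnel_mouth [([551.0, 264.9, 160.7], 0.78)]
scene funnel [([551.8, 264.2, 84.7], 0.7)]
scene jar [([552.3, 267.8, 4.9], 0.56)]
top funnel_mouth [([548.5, 266.5, 155.8], 0.56)]
top funnel [([554.4, 264.2, 88.2], 0.58)]
top jar []
wrist funnel_mouth []
wrist funnel []
wrist jar [([551.5, 264.4, 0.1], 0.91)]
```

View pics/s9c.png

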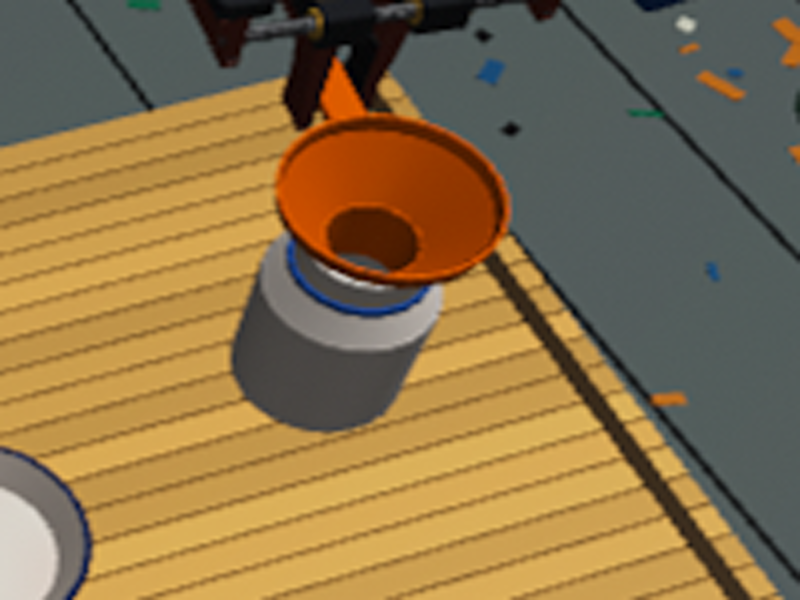

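{"fn": "carry_out", "kwargs": {"targets": [[[0,0,0],[0,0,-1],10],[[0,0,0],[0,0,-1],10],[[0,0,0],[0,0,-2],10],[[0,0,0],[0,0,-2],10],[[0,0,0],[0,0,-2],10]]}}

```text
t: 12.08
ee_pos: [473.1, 278.7, 104.5]
orientation: [-3.128, 0.288, -0.0]
ft_force: [1.4, -1.2, 3.4]
width: 19.8
```

{"fn": "carry_out", "kwargs": {"targets": [[[0,0,0],[0,0,-1],10],[[0,0,0],[0,0,-1],10]]}}

```text
t: 12.25
ee_pos: [473.0, 278.7, 103.4]
orientation: [3.128, -0.288, 0.0]
ft_force: [0.6, -1.0, 3.9]
width: 19.7
```

Contact shows (about 3.5 N upward). I'll release and back off upward.

{"fn": "carry_out", "kwargs": {"targets": [[[0,0,0],[0,0,0],24],[[0,0,0],[0,0,0],40],[[0,0,0],[0,0,0],50],[[0,0,0],[0,0,0],50],[[0,0,0],[0,0,0],50],[[0,0,0],[0,0,12],50],[[0,0,0],[0,0,35],50],[[0,0,0],[0,0,65],50],[[0,0,0],[0,0,85],50],[[0,0,0],[0,0,90],50]]}}

```text
t: 13.08
ee_pos: [475.0, 279.9, 197.9]
orientation: [-3.125, 0.288, -0.008]
ft_force: [-0.2, -0.2, 0.7]
width: 50.1
```

```bash
python3 - <<'E'
from h import *
st(); save('wrist','w10.png');save('scene','s10.png');save('top','t10.png')
for c in('scene','top','wrist'):
  for q in('funnel_mouth','funnel','funnel_tab','jar','dish','dish_grip','dish_lip','ball_center'):
    r=place_of(q,c); print(c,q,[(np.round(w(x['point'],c),1).tolist(),round(x['confidence'],2)) for x in r[:1]])
im=cv2.imread('pics/s10.png')[120:280,380:580]; cv2.imwrite('pics/s10c.png',cv2.resize(im,None,fx=4,fy=3.75,interpolation=2))
E
```

```text
t 13.083
qpos [0.511 0.308 1.796 0.    1.031 2.265]
ee_pos [475.029 279.92  197.858]
orientation [-3.125  0.288 -0.008]
ft_force [-0.202 -0.24   0.678]
width 50.11
scene funnel_mouth [([550.8, 259.5, 159.0], 0.94)]
scene funnel [([554.4, 265.6, 82.4], 0.82)]
scene funnel_tab [([468.7, 281.3, 152.1], 0.81)]
scene jar [([554.7, 263.5, 0.8], 0.76)]
scene dish [([595.3, 34.5, 5.2], 0.61)]
scene dish_grip [([494.3, 33.4, 35.4], 0.86)]
scene dish_lip [([665.5, 33.8, 27.9], 0.9)]
scene ball_center [([594.4, 34.9, 14.3], 0.6)]
top funnel_mouth [([546.2, 267.2, 152.2], 0.75)]
top funnel [([556.8, 259.2, 85.4], 0.73)]
top funnel_tab [([528.0, -398.9, 8.6], 0.46)]
top jar [([552.1, 260.5, 3.2], 0.92)]
top dish [([593.6, 36.3, 7.3], 0.81)]
top dish_grip [([495.4, 31.5, 33.7], 0.81)]
top dish_lip [([666.1, 36.5, 27.0], 0.94)]
top ball_center [([598.0, 27.6, 19.0], 0.5)]
wrist funnel_mouth []
wrist funnel [([471.0, 280.3, 148.3], 0.23)]
wrist funnel_tab [([469.1, 280.2, 148.7], 0.56)]
wrist jar [([546.5, 260.0, -0.9], 0.76)]
wrist dish [([594.0, 35.6, -0.2], 0.76)]
wrist dish_grip [([494.5, 33.5, 34.4], 0.74)]
wrist dish_lip [([494.5, 34.8, 31.4], 0.71)]
wrist ball_center [([592.8, 37.0, 14.6], 0.85)]
```

View pics/s10c.png

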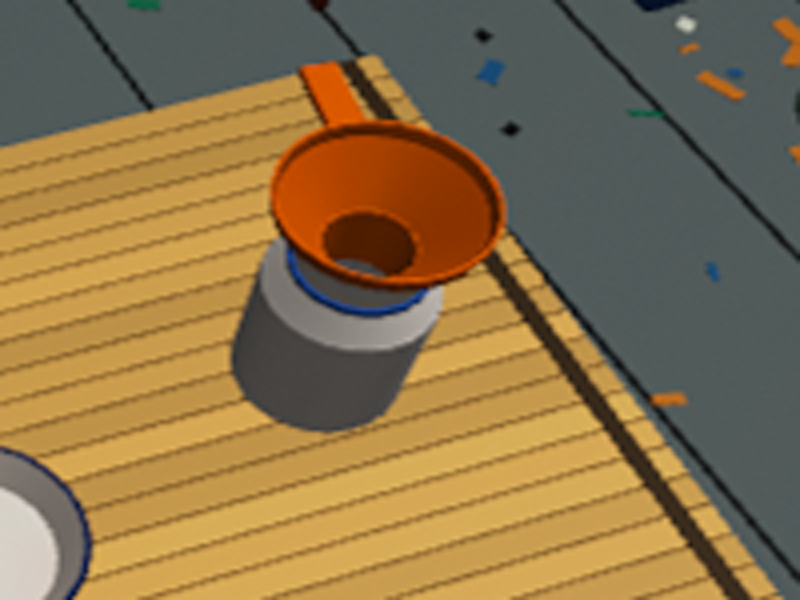

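View pics/w10.png

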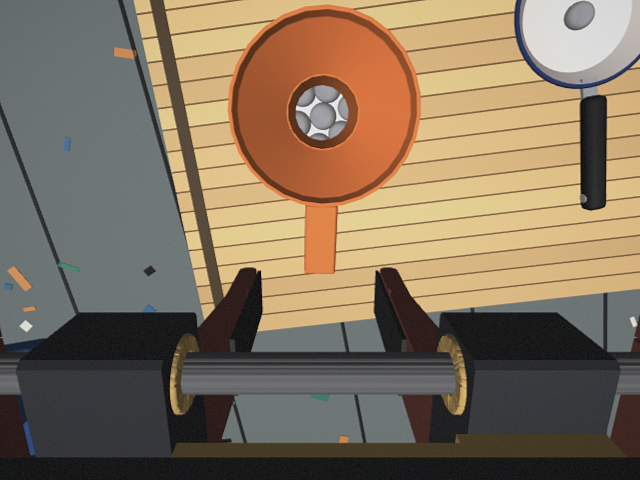

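View pics/t10.png

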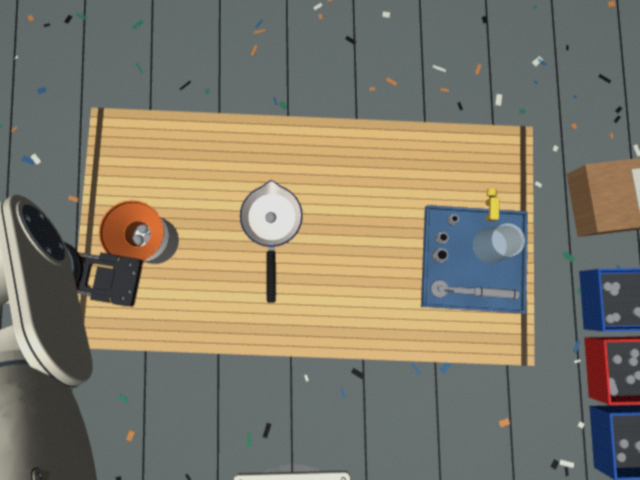

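```bash
cat > rim.py <<'E'
from h import *
from scipy.optimize import least_squares
def contour(f,c):
    im=cv2.imread(f); hsv=cv2.cvtColor(im,cv2.COLOR_BGR2HSV)
    m=cv2.inRange(hsv,(3,170,60),(14,255,255)); 
    m=cv2.morphologyEx(m,cv2.MORPH_OPEN,np.ones((3,3)))
    cs,_=cv2.findContours(m,cv2.RETR_EXTERNAL,cv2.CHAIN_APPROX_NONE)
    return max(cs,key=cv2.contourArea).reshape(-1,2).astype(float)
def fit(files,x0):
    data=[(c,contour(f,c)) for f,c in files]
    th=np.linspace(0,2*np.pi,361)
    def model(x):
        n=np.array([x[3],x[4],1]); n/=np.linalg.norm(n); u=np.cross([0,1,0],n);u/=np.linalg.norm(u);v=np.cross(n,u)
        return x[:3]+55*(np.cos(th)[:,None]*u+np.sin(th)[:,None]*v)
    def res(x):
        out=[]
        for c,ct in data:
            p=proj(model(x),c); d=np.array([np.min(np.linalg.norm(ct-q,axis=1)) for q in p])
            sgn=d; out.append(np.minimum(d,6))
        return np.concatenate(out)
    r=least_squares(res,x0,loss='soft_l1',diff_step=1e-3,x_scale=[1,1,1,.02,.02])
    print(r.x.round(3), 'med',[np.median(res(r.x)[i*361:(i+1)*361]).round(2) for i in range(len(data))]); return r.x
E
python3 - <<'E'
from rim import *
fit([('pics/s10.png','scene')],[551,265,155,0.01,0.01])
fit([('pics/s10.png','scene'),('pics/w10.png','wrist')],[551,265,155,0.01,0.01])
print(proj([[550.,265,155]],'wrist'))
E
```

```text
[ 5.44310e+02  2.71453e+02  1.43748e+02 -9.00000e-03 -8.00000e-03] med [np.float64(0.5)]
[5.49364e+02 2.63935e+02 1.48110e+02 2.00000e-03 1.11000e-01] med [np.float64(1.26), np.float64(0.8)]
[[319.36367076 111.62877958]]
```

```bash
python3 - <<'E'
from rim import *
save('wrist','w11.png'); save('scene','s11.png')
for x0 in([551,265,155,0.01,0.01],[551,265,150,0.05,-0.05]):
  fit([('pics/w11.png','wrist')],x0)
  x=fit([('pics/s11.png','scene'),('pics/w11.png','wrist')],x0)
th=np.linspace(0,6.283,120)
for f,c in(('s11','scene'),('w11','wrist')):
  im=cv2.imread(f'pics/{f}.png')
  for col,(cx,cy,cz) in(((255,0,0),(551.5,264.5,155)),):
    for p in proj(np.c_[cx+55*np.cos(th),cy+55*np.sin(th),0*th+cz],c): cv2.circle(im,tuple(p.round().astype(int)),0,col,-1)
  a=im[120:280,380:580] if c=='scene' else im[0:300,180:500]
  cv2.imwrite(f'pics/{f}o.png',cv2.resize(a,None,fx=3.75 if c=='scene' else 2,fy=3.75 if c=='scene' else 2,interpolation=cv2.INTER_NEAREST))
E
```

```text
[ 5.51563e+02  2.64648e+02  1.50944e+02 -3.60000e-02  7.10000e-02] med [np.float64(0.54)]
[ 5.51229e+02  2.64227e+02  1.51864e+02 -4.00000e-02  2.80000e-02] med [np.float64(0.77), np.float64(0.7)]
[ 5.52620e+02  2.63535e+02  1.51213e+02  5.50000e-02 -1.60000e-02] med [np.float64(0.59)]
[ 5.51380e+02  2.64053e+02  1.52002e+02 -2.70000e-02  1.60000e-02] med [np.float64(0.79), np.float64(0.73)]
```

View pics/s11o.png

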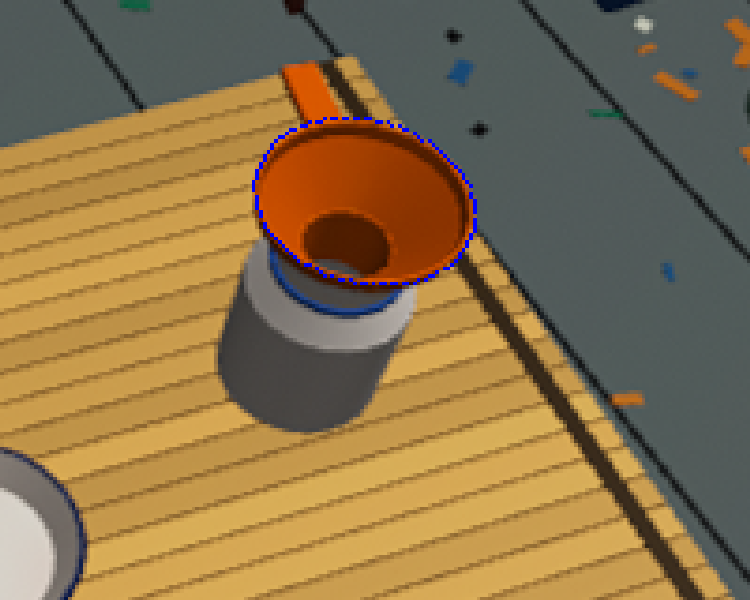

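View pics/w11o.png

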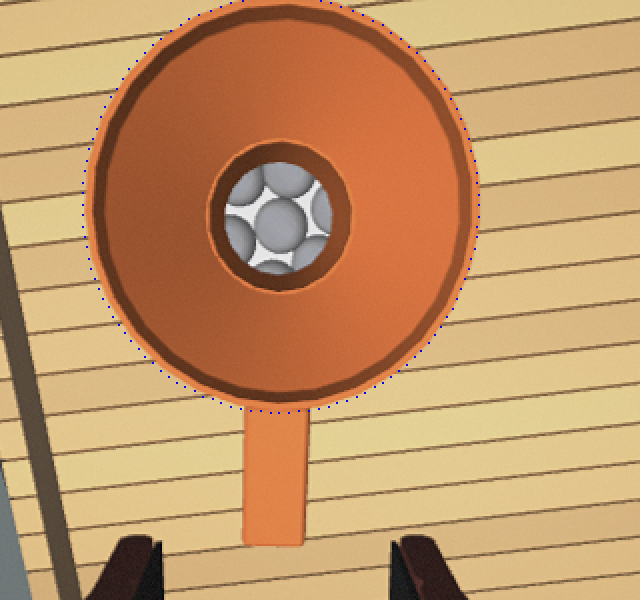

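Funnel rim overlay matches a level rim at z≈155 centred at (551,264): it's home and released. Next the dish: hover above the handle.

{"fn": "carry_out", "kwargs": {"targets": [[[0,0,0],[1,-8,0],50],[[0,0,1],[3,-30,0],50],[[0,0,3],[6,-62,0],50],[[0,0,5],[10,-97,0],50],[[0,0,7],[14,-132,0],50],[[0,0,8],[17,-167,-10],50],[[0,0,9],[20,-200,-35],50],[[0,0,10],[23,-228,-60],50],[[0,0,10.5],[24,-243,-78],50],[[0,0,10.5],[24,-246,-83],50]]}}

```text
t: 15.37
ee_pos: [495.1, 29.9, 108.1]
orientation: [3.141, -0.005, -0.007]
ft_force: [-1.4, -0.4, 0.4]
width: 49.7
```

{"fn": "carry_out", "kwargs": {"targets": [[[0,0,0],[0,0,0],45],[[0,0,0],[0,0,0],45],[[0,0,0],[0,0,0],45]]}}

```text
t: 15.62
ee_pos: [497.9, 33.6, 111.5]
orientation: [-3.141, -0.001, -0.003]
ft_force: [0.5, 0.2, -0.2]
width: 45.2
```

```bash
python3 - <<'E'
from h import *
o=st(); save('wrist','w12.png')
for c in('wrist','scene'):
  if c=='scene': save('scene','s12.png')
  for q in('dish','dish_grip','dish_lip','ball_center'):
    r=place_of(q,c); print(c,q,[(np.round(w(x['point'],c),1).tolist(),round(x['confidence'],2)) for x in r[:1]])
P=[ray(p,'top',4)[:2].round(1) for p in((92,108),(533,126),(533,365),(71,348))]; print(P)
for a,b in((1,0),(2,3)): d=P[b]-P[a]; print('mat y axis yaw',np.degrees(np.arctan2(d[1],d[0]))-90)
print(proj([[497,33.5,34],[487,33.5,34],[597,34.5,30]],'wrist').round(1))
E
```

```text
t 15.617
qpos [0.043 0.362 1.967 0.    0.811 1.614]
ee_pos [497.883  33.584 111.538]
orientation [-3.141e+00 -1.000e-03 -3.000e-03]
ft_force [ 0.471  0.24  -0.237]
width 45.236
wrist dish [([594.8, 34.9, 2.7], 0.97)]
wrist dish_grip [([496.3, 40.2, 37.7], 0.62)]
wrist dish_lip []
wrist ball_center [([593.0, 37.0, 15.1], 0.64)]
scene dish [([596.5, 32.8, 6.4], 0.59)]
scene dish_grip [([491.8, 34.3, 30.5], 0.83)]
scene dish_lip [([661.5, 35.0, 31.8], 0.91)]
scene ball_center [([594.4, 31.5, 18.1], 0.72)]
[array([825. , 395.9]), array([ 774.4, -501.6]), array([ 296.4, -469.8]), array([347.5, 421. ])]
mat y axis yaw -3.2268529821114385
mat y axis yaw -3.2831266170611
[[318.8 229.6]
 [318.8 243.2]
 [317.4  78.5]]
```

View pics/w12.png

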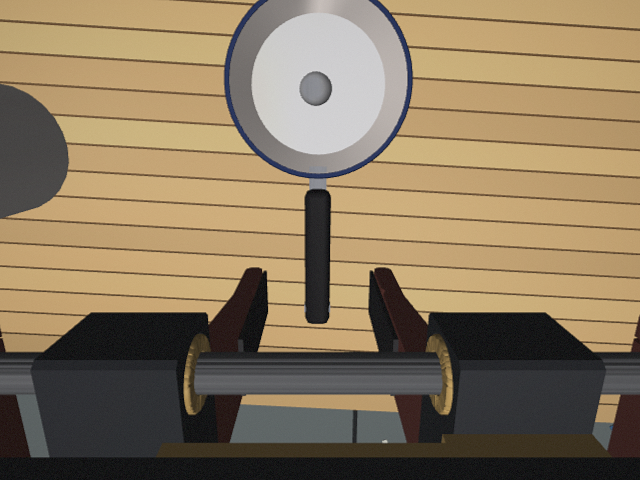

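The handle (column ~317, rows 188–322) lies midway between the fingers and parallel to them. Descending in two stages.

{"fn": "carry_out", "kwargs": {"targets": [[[0,0,0],[0,0,-12],45],[[0,0,0],[0,0,-34],45],[[0,0,0],[0,0,-58],45],[[0,0,0],[0,0,-80],45],[[0,0,0],[0,0,-95],45],[[0,0,0],[0,0,-102],45],[[0,0,0],[0,0,-105],45],[[0,0,0],[0,0,-105],45]]}}

```text
t: 16.78
ee_pos: [496.9, 32.8, 5.2]
orientation: [3.142, -0.001, -0.001]
ft_force: [0.0, -0.1, 0.5]
width: 44.9
```

{"fn": "carry_out", "kwargs": {"targets": [[[0,0,0],[0,0,-5],45],[[0,0,0],[0,0,-10],45],[[0,0,0],[0,0,-14],45],[[0,0,0],[0,0,-16],45],[[0,0,0],[0,0,-16],45]]}}

```text
t: 17.2
ee_pos: [496.8, 32.8, -10.8]
orientation: [-3.142, 0.001, 0.001]
ft_force: [-0.3, 0.7, -0.4]
width: 45.3
```

```bash
python3 - <<'E'
from h import *
o=st(); save('wrist','w13.png')
im=save('scene','s13.png')[180:300,280:440]; cv2.imwrite('pics/s13c.png',cv2.resize(im,None,fx=5,fy=5,interpolation=2)[:,:,::-1])
E
```

```text
t 17.2
qpos [0.042 0.586 2.008 0.    0.548 1.613]
ee_pos [496.824  32.794 -10.795]
orientation [-3.142e+00  1.000e-03  1.000e-03]
ft_force [-0.252  0.694 -0.39 ]
width 45.339
```

View pics/w13.png

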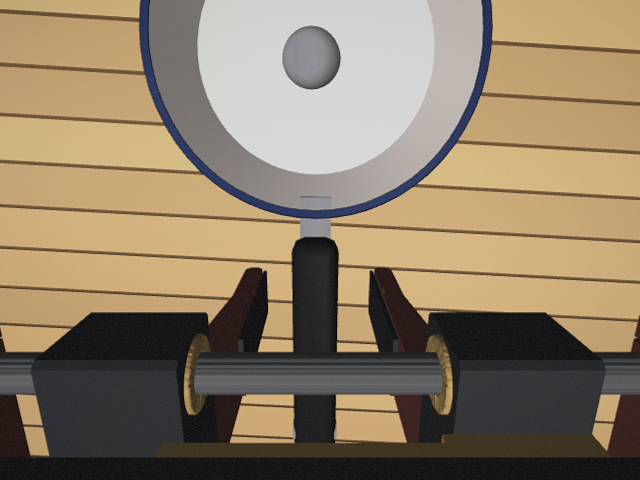

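View pics/s13c.png

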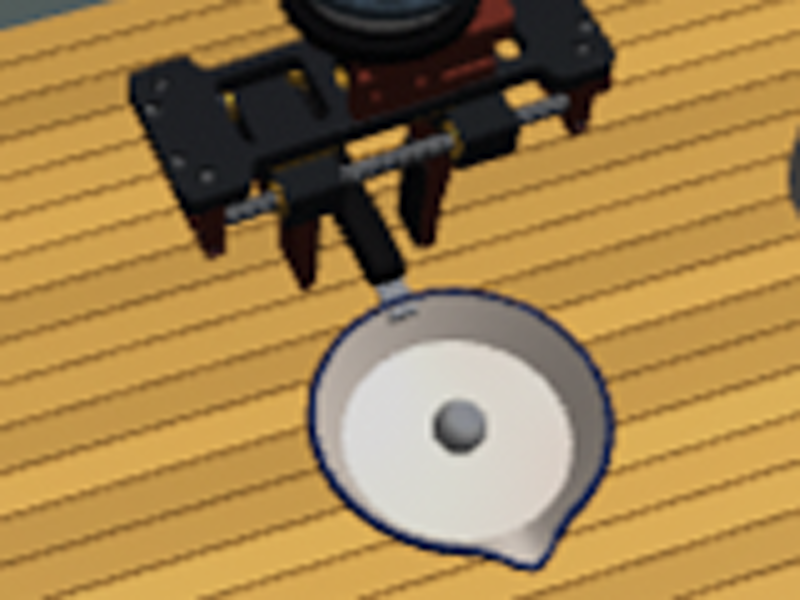

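{"fn": "carry_out", "kwargs": {"targets": [[[0,0,0],[0,1,0],35],[[0,0,0],[0,1.4,0],28],[[0,0,0],[0,1.4,0],23],[[0,0,0],[0,1.4,0],21],[[0,0,0],[0,1.4,0],19.5],[[0,0,0],[0,1.4,0],18.5],[[0,0,0],[0,1.4,0],17],[[0,0,0],[0,1.4,0],10],[[0,0,0],[0,1.4,0],8],[[0,0,0],[0,1.4,0],8]]}}

```text
t: 18.13
ee_pos: [497.0, 34.2, -10.5]
orientation: [3.142, -0.001, 0.0]
ft_force: [1.0, -0.2, 0.6]
width: 18.0
```

```bash
python3 - <<'E'
from h import *
o=st(); save('wrist','w14.png'); print(monitor.get_obs()['moment'])
E
```

```text
t 18.133
qpos [ 0.045  0.586  2.007 -0.     0.548  1.616]
ee_pos [497.047  34.159 -10.501]
orientation [ 3.142e+00 -1.000e-03  0.000e+00]
ft_force [ 0.973 -0.241  0.567]
width 17.959
[-0.02713012  0.04092948  0.00215488]
```

View pics/w14.png

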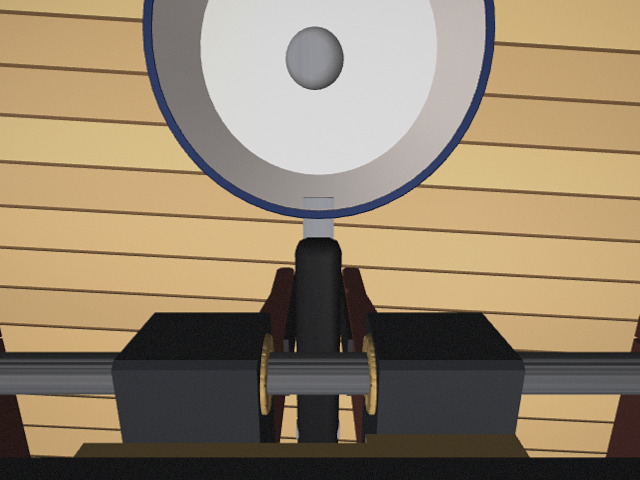

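Gripped at 18.0 mm, ball in the middle at (314,58). Lifting gently by 20 mm to check for tilt.

{"fn": "carry_out", "kwargs": {"targets": [[[0,0,0],[0,0,0.5],8],[[0,0,0],[0,0,2],8],[[0,0,0],[0,0,4.5],8],[[0,0,0],[0,0,8],8],[[0,0,0],[0,0,12],8],[[0,0,0],[0,0,15.5],8],[[0,0,0],[0,0,18],8],[[0,0,0],[0,0,19.5],8],[[0,0,0],[0,0,20],8],[[0,0,0],[0,0,20],8]]}}

```text
t: 19.02
ee_pos: [497.1, 34.2, 9.7]
orientation: [-3.142, 0.001, -0.0]
ft_force: [0.2, -0.3, -1.9]
width: 17.8
```

```bash
python3 - <<'E'
from h import *
o=st(); save('wrist','w15.png'); print(monitor.get_obs()['moment'])
im=save('scene','s15.png')[180:300,280:440]; cv2.imwrite('pics/s15c.png',cv2.resize(im,None,fx=5,fy=5,interpolation=2)[:,:,::-1])
for q in('dish','dish_grip','dish_lip','ball_center'):
    r=place_of(q,'scene'); print(q,[(np.round(w(x['point'],'scene'),1).tolist(),round(x['confidence'],2)) for x in r[:1]])
E
```

```text
t 19.017
qpos [0.045 0.546 2.005 0.    0.59  1.616]
ee_pos [497.125  34.162   9.669]
orientation [-3.142e+00  1.000e-03 -0.000e+00]
ft_force [ 0.158 -0.274 -1.867]
width 17.78
[ 0.01577759  0.17650802 -0.00889373]
dish [([592.9, 34.9, 26.8], 0.96)]
dish_grip [([491.5, 35.6, 51.4], 0.56)]
dish_lip [([667.1, 35.9, 48.9], 0.98)]
ball_center [([592.2, 36.7, 32.8], 0.58)]
```

View pics/w15.png

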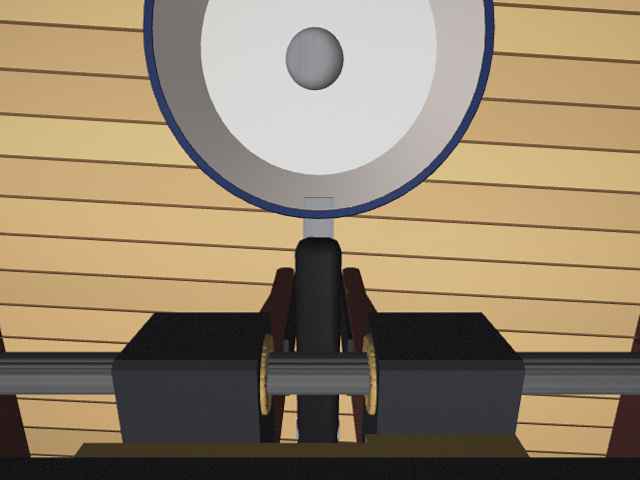

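View pics/s15c.png

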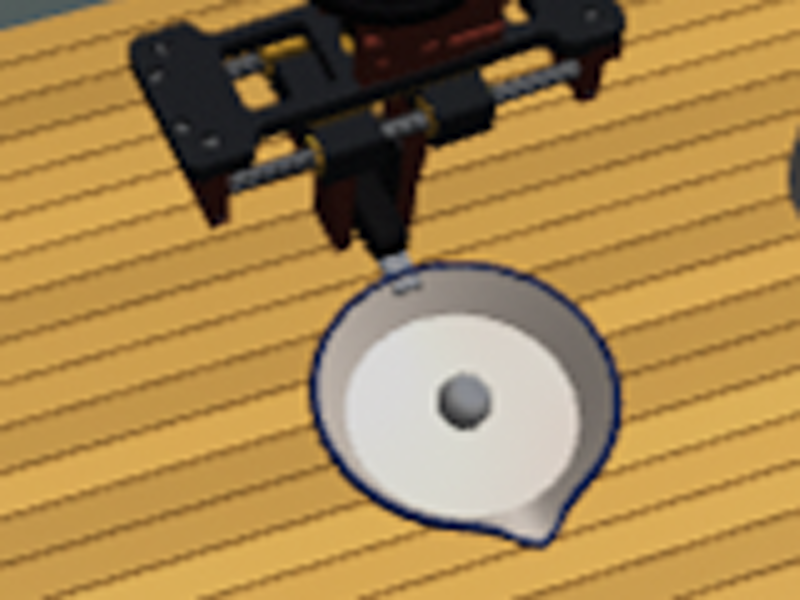

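Dish level, nothing slipped. I'll compute a smooth profile for the lift and turn.

```bash
cat > prof.py <<'E'
import numpy as np,sys,json
def prof(T,dr,d):
    N=int(T*12); s=lambda u:10*u**3-15*u**4+6*u**5
    prev=(np.zeros(1),np.zeros(3))
    for k in range(0,N,10):
        base=s(k/N); 
        # rounded cumulative
        b=np.round(np.r_[dr,d]*base,1)
        rows=[]
        for i in range(k+1,min(k+10,N)+1):
            v=np.round(np.round(np.r_[dr,d]*s(i/N),1)-b,1)+0
            rows.append([[0,0,float(v[0])],[float(x) for x in v[1:]],8])
        print(json.dumps(rows))
E
python3 -c "
from prof import *
prof(2.5,0,[0,0,156]);print();prof(6,87.5,[46.8,62.4,0])"
```

```text
[[[0, 0, 0.0], [0.0, 0.0, 0.1], 8], [[0, 0, 0.0], [0.0, 0.0, 0.4], 8], [[0, 0, 0.0], [0.0, 0.0, 1.3], 8], [[0, 0, 0.0], [0.0, 0.0, 3.0], 8], [[0, 0, 0.0], [0.0, 0.0, 5.5], 8], [[0, 0, 0.0], [0.0, 0.0, 9.0], 8], [[0, 0, 0.0], [0.0, 0.0, 13.5], 8], [[0, 0, 0.0], [0.0, 0.0, 19.0], 8], [[0, 0, 0.0], [0.0, 0.0, 25.4], 8], [[0, 0, 0.0], [0.0, 0.0, 32.7], 8]]
[[[0, 0, 0.0], [0.0, 0.0, 8.1], 8], [[0, 0, 0.0], [0.0, 0.0, 16.8], 8], [[0, 0, 0.0], [0.0, 0.0, 26.0], 8], [[0, 0, 0.0], [0.0, 0.0, 35.6], 8], [[0, 0, 0.0], [0.0, 0.0, 45.3], 8], [[0, 0, 0.0], [0.0, 0.0, 55.0], 8], [[0, 0, 0.0], [0.0, 0.0, 64.6], 8], [[0, 0, 0.0], [0.0, 0.0, 73.8], 8], [[0, 0, 0.0], [0.0, 0.0, 82.5], 8], [[0, 0, 0.0], [0.0, 0.0, 90.6], 8]]
[[[0, 0, 0.0], [0.0, 0.0, 7.3], 8], [[0, 0, 0.0], [0.0, 0.0, 13.7], 8], [[0, 0, 0.0], [0.0, 0.0, 19.2], 8], [[0, 0, 0.0], [0.0, 0.0, 23.7], 8], [[0, 0, 0.0], [0.0, 0.0, 27.2], 8], [[0, 0, 0.0], [0.0, 0.0, 29.7], 8], [[0, 0, 0.0], [0.0, 0.0, 31.4], 8], [[0, 0, 0.0], [0.0, 0.0, 32.3], 8], [[0, 0, 0.0], [0.0, 0.0, 32.6], 8], [[0, 0, 0.0], [0.0, 0.0, 32.7], 8]]

[[[0, 0, 0.0], [0.0, 0.0
[... 1837 characters left out ...]
 0, 4.5], [2.4, 3.2, 0.0], 8], [[0, 0, 5.8], [3.2, 4.1, 0.0], 8], [[0, 0, 7.1], [3.8, 5.0, 0.0], 8], [[0, 0, 8.2], [4.4, 5.8, 0.0], 8], [[0, 0, 9.3], [5.0, 6.6, 0.0], 8], [[0, 0, 10.2], [5.5, 7.2, 0.0], 8], [[0, 0, 11.0], [5.9, 7.8, 0.0], 8], [[0, 0, 11.8], [6.3, 8.4, 0.0], 8]]
[[[0, 0, 0.7], [0.4, 0.5, 0.0], 8], [[0, 0, 1.2], [0.7, 0.9, 0.0], 8], [[0, 0, 1.7], [0.9, 1.2, 0.0], 8], [[0, 0, 2.1], [1.2, 1.5, 0.0], 8], [[0, 0, 2.4], [1.3, 1.7, 0.0], 8], [[0, 0, 2.7], [1.5, 1.9, 0.0], 8], [[0, 0, 2.8], [1.6, 2.0, 0.0], 8], [[0, 0, 3.0], [1.6, 2.1, 0.0], 8], [[0, 0, 3.0], [1.7, 2.2, 0.0], 8], [[0, 0, 3.1], [1.7, 2.2, 0.0], 8]]
[[[0, 0, 0.0], [0.0, 0.0, 0.0], 8], [[0, 0, 0.0], [0.0, 0.0, 0.0], 8]]
```

{"fn": "carry_out", "kwargs": {"targets": [[[0,0,0],[0,0,0.5],8],[[0,0,0],[0,0,2],8],[[0,0,0],[0,0,4],8],[[0,0,0],[0,0,7],8],[[0,0,0],[0,0,11],8],[[0,0,0],[0,0,16],8],[[0,0,0],[0,0,22],8],[[0,0,0],[0,0,29],8],[[0,0,0],[0,0,37],8],[[0,0,0],[0,0,46],8]]}}

```text
t: 20.15
ee_pos: [497.0, 34.2, 56.3]
orientation: [-3.142, 0.001, -0.0]
ft_force: [0.3, -0.1, -2.1]
width: 18.1
```

{"fn": "carry_out", "kwargs": {"targets": [[[0,0,0],[0,0,9],8],[[0,0,0],[0,0,18],8],[[0,0,0],[0,0,27],8],[[0,0,0],[0,0,36],8],[[0,0,0],[0,0,45],8],[[0,0,0],[0,0,54],8],[[0,0,0],[0,0,63],8],[[0,0,0],[0,0,71],8],[[0,0,0],[0,0,78],8],[[0,0,0],[0,0,84],8]]}}

```text
t: 20.98
ee_pos: [497.1, 34.2, 140.3]
orientation: [-3.142, 0.001, -0.001]
ft_force: [-0.3, -0.3, -2.0]
width: 17.6
```

{"fn": "carry_out", "kwargs": {"targets": [[[0,0,0],[0,0,6],8],[[0,0,0],[0,0,11],8],[[0,0,0],[0,0,15],8],[[0,0,0],[0,0,18.5],8],[[0,0,0],[0,0,21.5],8],[[0,0,0],[0,0,23.5],8],[[0,0,0],[0,0,25],8],[[0,0,0],[0,0,26],8],[[0,0,0],[0,0,26],8]]}}

```text
t: 21.73
ee_pos: [497.1, 34.2, 165.5]
orientation: [-3.142, 0.001, -0.0]
ft_force: [0.7, 0.1, -2.4]
width: 17.9
```

```bash
python3 - <<'E'
from h import *
o=st(); save('wrist','w16.png'); save('scene','s16.png')
E
```

```text
t 21.733
qpos [0.045 0.277 1.93  0.    0.934 1.616]
ee_pos [497.066  34.181 165.529]
orientation [-3.142e+00  1.000e-03 -0.000e+00]
ft_force [ 0.664  0.096 -2.437]
width 17.922
```

View pics/w16.png

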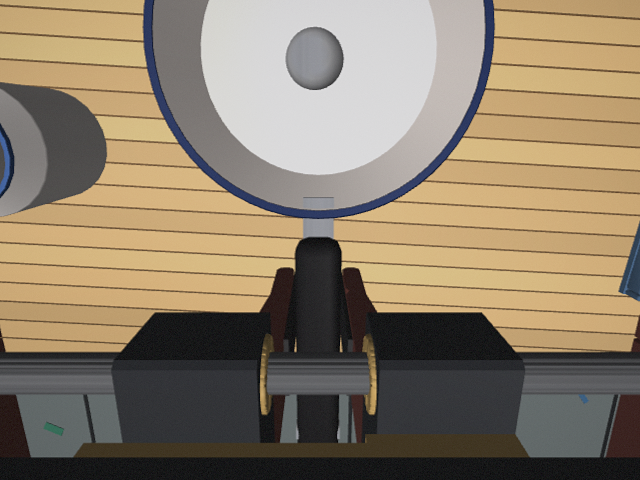

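The ball still sits at (314,58) and the dish is level. Now the quarter turn, smoothly over about 6 s.

{"fn": "carry_out", "kwargs": {"targets": [[[0,0,0.1],[0,0,0],8],[[0,0,0.3],[0.1,0.2,0],8],[[0,0,0.6],[0.3,0.4,0],8],[[0,0,1.0],[0.5,0.7,0],8],[[0,0,1.5],[0.8,1.1,0],8],[[0,0,2.1],[1.1,1.5,0],8],[[0,0,2.8],[1.5,2.0,0],8],[[0,0,3.6],[1.9,2.6,0],8],[[0,0,4.5],[2.4,3.2,0],8],[[0,0,5.5],[2.9,3.9,0],8]]}}

```text
t: 22.67
ee_pos: [500.0, 38.1, 165.5]
orientation: [-3.138, -0.153, -0.0]
ft_force: [0.3, -0.3, -1.9]
width: 17.8
```

{"fn": "carry_out", "kwargs": {"targets": [[[0,0,1.1],[0.6,0.8,0],8],[[0,0,2.3],[1.2,1.6,0],8],[[0,0,3.6],[1.9,2.6,0],8],[[0,0,5.0],[2.7,3.6,0],8],[[0,0,6.5],[3.5,4.6,0],8],[[0,0,8.1],[4.3,5.8,0],8],[[0,0,9.8],[5.2,7.0,0],8],[[0,0,11.6],[6.2,8.3,0],8],[[0,0,13.4],[7.2,9.6,0],8],[[0,0,15.3],[8.2,10.9,0],8]]}}

```text
t: 23.5
ee_pos: [508.3, 49.1, 165.5]
orientation: [3.089, 0.571, 0.0]
ft_force: [-1.0, 0.3, -1.9]
width: 17.6
```

{"fn": "carry_out", "kwargs": {"targets": [[[0,0,2.0],[1.1,1.4,0],8],[[0,0,4.0],[2.1,2.9,0],8],[[0,0,6.1],[3.3,4.4,0],8],[[0,0,8.2],[4.4,5.8,0],8],[[0,0,10.3],[5.5,7.3,0],8],[[0,0,12.4],[6.6,8.8,0],8],[[0,0,14.5],[7.8,10.3,0],8],[[0,0,16.6],[8.9,11.8,0],8],[[0,0,18.7],[10,13.3,0],8],[[0,0,20.8],[11.1,14.8,0],8]]}}

```text
t: 24.33
ee_pos: [519.4, 63.9, 165.5]
orientation: [2.935, 1.12, 0.0]
ft_force: [-1.2, -0.7, -1.7]
width: 18.2
```

{"fn": "carry_out", "kwargs": {"targets": [[[0,0,2.1],[1.1,1.5,0],8],[[0,0,4.2],[2.2,3.0,0],8],[[0,0,6.3],[3.4,4.5,0],8],[[0,0,8.4],[4.5,6.0,0],8],[[0,0,10.4],[5.6,7.4,0],8],[[0,0,12.4],[6.6,8.8,0],8],[[0,0,14.4],[7.7,10.3,0],8],[[0,0,16.3],[8.7,11.6,0],8],[[0,0,18.2],[9.7,13.0,0],8],[[0,0,20.1],[10.7,14.3,0],8]]}}

```text
t: 25.17
ee_pos: [530.1, 78.2, 165.5]
orientation: [2.695, 1.615, 0.0]
ft_force: [0.8, -0.4, -1.6]
width: 17.9
```

{"fn": "carry_out", "kwargs": {"targets": [[[0,0,1.9],[1.0,1.4,0],8],[[0,0,3.7],[2.0,2.6,0],8],[[0,0,5.5],[2.9,3.9,0],8],[[0,0,7.2],[3.8,5.1,0],8],[[0,0,8.9],[4.8,6.3,0],8],[[0,0,10.5],[5.6,7.5,0],8],[[0,0,12.1],[6.5,8.6,0],8],[[0,0,13.6],[7.3,9.7,0],8],[[0,0,15.0],[8.0,10.7,0],8],[[0,0,16.4],[8.8,11.7,0],8]]}}

```text
t: 26.0
ee_pos: [538.8, 89.9, 165.4]
orientation: [2.438, 1.982, -0.0]
ft_force: [0.3, -0.1, -2.8]
width: 18.2
```

{"fn": "carry_out", "kwargs": {"targets": [[[0,0,1.3],[0.7,0.9,0],8],[[0,0,2.5],[1.3,1.8,0],8],[[0,0,3.6],[1.9,2.6,0],8],[[0,0,4.7],[2.5,3.3,0],8],[[0,0,5.7],[3.0,4.0,0],8],[[0,0,6.6],[3.5,4.7,0],8],[[0,0,7.4],[4.0,5.3,0],8],[[0,0,8.1],[4.4,5.8,0],8],[[0,0,8.7],[4.7,6.2,0],8],[[0,0,9.2],[5.0,6.6,0],8]]}}

```text
t: 26.83
ee_pos: [543.8, 96.4, 165.5]
orientation: [2.273, 2.169, 0.0]
ft_force: [0.6, -0.7, -1.6]
width: 17.9
```

{"fn": "carry_out", "kwargs": {"targets": [[[0,0,0.1],[0.1,0.1,0],8],[[0,0,0.2],[0.1,0.2,0],8],[[0,0,0.2],[0.1,0.2,0],8],[[0,0,0.2],[0.1,0.2,0],8],[[0,0,0.2],[0.1,0.2,0],8]]}}

```text
t: 27.25
ee_pos: [543.8, 96.5, 165.5]
orientation: [-2.27, -2.172, 0.0]
ft_force: [0.2, -0.5, -1.8]
width: 17.7
```

```bash
python3 - <<'E'
from h import *
o=st(); save('wrist','w17.png'); save('scene','s17.png'); save('top','t17.png')
for c in('scene','top','wrist'):
  for q in('dish','dish_lip','ball_center','funnel_mouth','funnel','jar'):
    r=place_of(q,c); print(c,q,[(np.round(w(x['point'],c),1).tolist(),round(x['confidence'],2)) for x in r[:1]])
E
```

```text
t 27.25
qpos [ 0.154  0.354  1.815 -0.     0.972  0.198]
ee_pos [543.779  96.539 165.469]
orientation [-2.27  -2.172  0.   ]
ft_force [ 0.196 -0.455 -1.834]
width 17.67
scene dish [([548.5, 194.8, 180.1], 0.91)]
scene dish_lip [([552.6, 265.0, 202.2], 0.98)]
scene ball_center [([554.1, 262.4, 203.1], 0.35)]
scene funnel_mouth [([551.2, 264.3, 157.9], 0.75)]
scene funnel [([552.4, 265.2, 81.8], 0.77)]
scene jar [([554.2, 266.4, -1.6], 0.73)]
top dish [([553.8, 196.1, 179.2], 0.82)]
top dish_lip [([529.9, -396.0, 8.8], 0.18)]
top ball_center []
top funnel_mouth []
top funnel []
top jar []
wrist dish []
wrist dish_lip []
wrist ball_center [([546.8, 195.5, 190.7], 0.8)]
wrist funnel_mouth []
wrist funnel []
wrist jar []
```

View pics/w17.png

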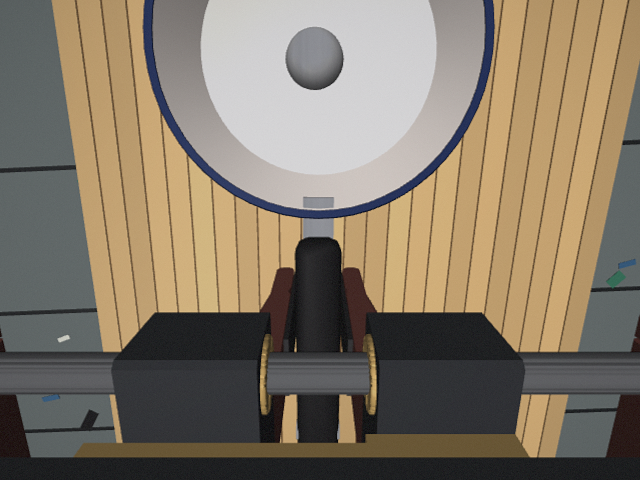

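View pics/s17.png

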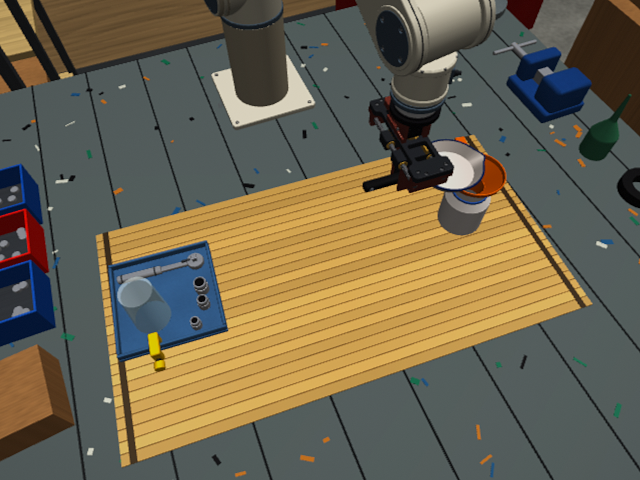

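View pics/t17.png

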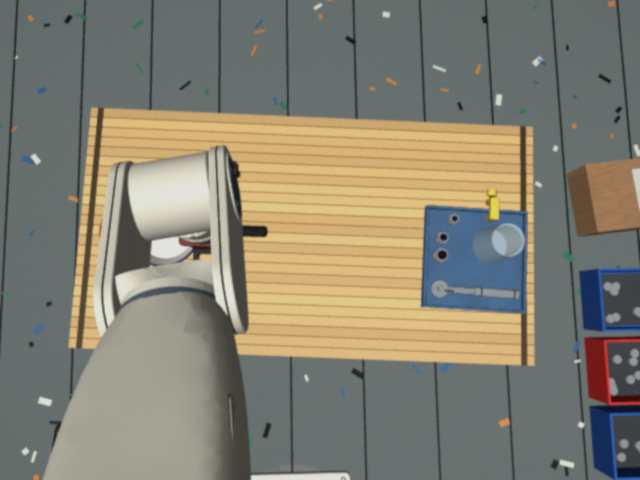

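The lip is over the funnel's middle within about 1.5 mm and the ball is central. Lowering by 17 mm to about 8 mm clearance.

{"fn": "carry_out", "kwargs": {"targets": [[[0,0,0],[0,0,-0.4],8],[[0,0,0],[0,0,-1.5],8],[[0,0,0],[0,0,-3.2],8],[[0,0,0],[0,0,-5.4],8],[[0,0,0],[0,0,-8],8],[[0,0,0],[0,0,-10.6],8],[[0,0,0],[-0.3,-0.2,-13],8],[[0,0,0],[-0.6,-0.4,-15],8],[[0,0,0],[-0.8,-0.5,-16.4],8],[[0,0,0],[-0.8,-0.5,-17],8]]}}

```text
t: 29.13
ee_pos: [542.8, 96.0, 148.2]
orientation: [-2.27, -2.172, 0.001]
ft_force: [0.2, 0.2, -2.0]
width: 17.5
```

{"fn": "carry_out", "kwargs": {"targets": [[[0,0,0],[0,0,0],8],[[0,0,0],[0,0,0],8],[[0,0,0],[0,0,0],8],[[0,0,0],[0,0,0],8],[[0,0,0],[0,0,0],8],[[0,0,0],[0,0,0],8]]}}

```text
t: 29.63
ee_pos: [543.1, 96.1, 148.6]
orientation: [2.27, 2.172, 0.0]
ft_force: [-0.5, 0.5, -1.3]
width: 17.9
```

```bash
python3 - <<'E'
from h import *
o=st(); save('wrist','w18.png'); im=save('scene','s18.png')
for c in('scene',):
  for q in('dish','dish_lip','ball_center','funnel_mouth','funnel','jar'):
    r=place_of(q,c); print(c,q,[(np.round(w(x['point'],c),1).tolist(),round(x['confidence'],2)) for x in r[:1]])
a=im[100:260,360:560]; cv2.imwrite('pics/s18c.png',cv2.resize(a,None,fx=3.75,fy=3.75,interpolation=2)[:,:,::-1])
E
```

```text
t 29.633
qpos [ 0.154  0.376  1.829 -0.     0.936  0.198]
ee_pos [543.08   96.087 148.554]
orientation [2.27  2.172 0.   ]
ft_force [-0.46   0.517 -1.329]
width 17.857
scene dish [([546.4, 192.7, 163.8], 0.61)]
scene dish_lip [([553.4, 263.9, 186.1], 0.64)]
scene ball_center [([440.2, -359.5, 5.2], 0.3)]
scene funnel_mouth [([550.7, 263.7, 158.6], 0.67)]
scene funnel [([555.6, 265.3, 82.7], 0.88)]
scene jar [([552.4, 264.9, 124.0], 0.73)]
```

View pics/s18c.png

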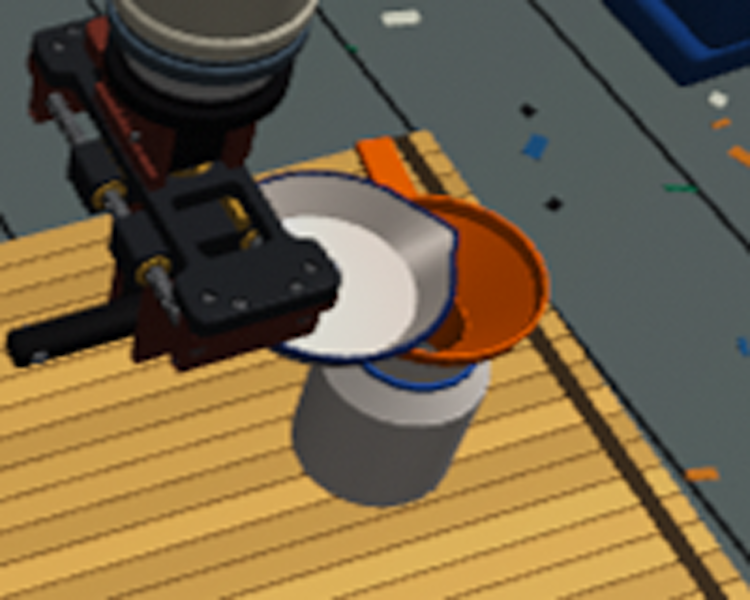

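View pics/w18.png

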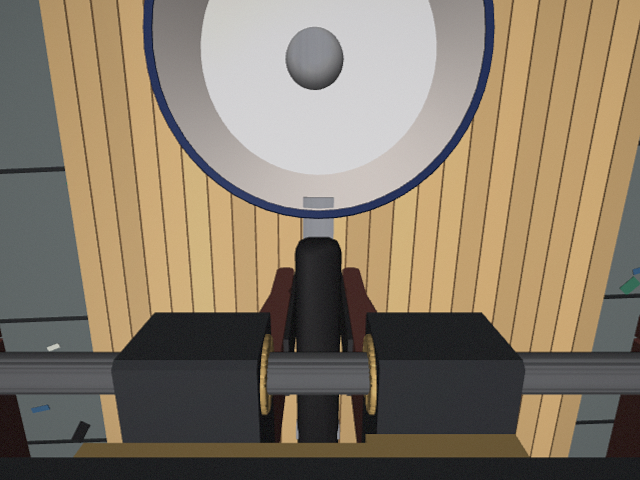

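The dish is level and clear, the ball is central at (314,58), and the force reads only the dish's weight. Handing in.

```bash
python3 -c "
from workcell import order
print(order.close_job())"
```

```text
the job is handed in; nothing more can be done
None
```

The funnel is in the jar's neck and released. The arm is holding the dish level over it, with the ball still in the middle. I handed the job in at about 30 s on the robot's clock, and no verdict was reported.

**Funnel:** I lifted it by its tab, lowered it until it met about 3.5 N on the neck, and let go. A level rim drawn at the expected height matched two camera pictures to about 1 px. The jar did not move measurably.

**Dish:** I lifted it by the handle, turned it 87.5° (the mat lies at about −3°, so this points the lip across it), and lowered it. My last checks:

| Check | Reading |
|---|---|
| Lip position | about (553, 264) mm, against a funnel centre of about (551, 264) |
| Gap between dish underside and funnel rim | about 8 mm |
| Ball | same pixel (314, 58) in the wrist pictures from grasp to finish |
| Wrist force | about the dish's weight, so nothing is touching |

**What went wrong or disagreed:**
- **First grasp:** the first grip on the funnel's tab closed on air just above it. The fingertips end roughly 26 mm short of the reported TCP, so I went lower for both grasps.
- **Funnel rim fit:** numerical fits of the rim were loose, with tilts from about 0.03 to 0.11 rad and heights of 144–152 mm. I relied on the overlay and contact force instead.
- **Ball in the last scene picture:** the gripper hid the ball there, and the network gave a false low-confidence position. The wrist picture shows the ball clearly.

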